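# Hang a bench shelf on a slotted upright and load it

### The arm

A 6-joint arm with a two-finger parallel gripper is mounted at the origin on a cart in front of the work surface, level with it; the furniture and walls round the work are solid. World frame = base frame: x ahead of the robot, y to its left, z up, the work surface at z = 0. Lengths are in m, angles in rad, forces in N, time in s.
With the tool pointing down it reaches from about 0.35 to 0.975 m from the base axis. Payload 4.9 kg.
Tool frame: the origin (TCP) lies between the finger pads; the fingertips stand 22 mm ahead of it and the grasp point (between the pads) lies 3 mm ahead of it; z points along the fingers, y is the line along which they close (so a half turn about z gives the same grasp; the last joint's range is limited). The gripper opens to 85 mm and grips with 20 to 120 N. Pads are 22 mm wide; open, the fingers measure 114 mm over their backs; the gripper's body (76 mm by 85 mm) begins 54 mm behind the grasp point. The pads swing forward as they close: fully open they stand 13 mm farther back than shut.
Start: joints at [-1.365, 0.053, 1.613, -0, 1.476, -0.119], TCP at [0.199, -0.592, 0.253] pointing down, gripper open.
Joint ranges: [-3.01, 3.01], [-1.01, 2.22], [0.06, 2.58], [-1.02, 4.17], [0.09, 2.62], [-3.14, 3.14]. Speed limits (rad/s): [2.57, 2.57, 3.14, 3.14, 3.14, 3.14].

### API

Orientations are given as a unit quaternion [w, x, y, z].
In Python, from plant import state, grab_frame, get_calibration, job_done, recognise, regions_of gives the robot as it stands.
- The arm moves only by the tool apply_moves, never from a script. Its argument "targets" is a list of rows, each an object with "translation": the shift along the tool's x, y, z normalised to -1 to 1, where 1 is 100 mm, a list of three; "twist": the turn about the tool's z normalised to -1 to 1, where 1 is 0.1 rad; "hand": the opening, from 0 (shut) to 1 (fully open). A call has 1 to 8 rows; each row shifts and turns the commanded pose from where the row before left it, along the tool's axes as they then stand; what a row does not reach is not made up. A row lasts 1/10 s, in which the tool goes at most 50 mm and 8.59 degrees, less where a joint would pass 70% of its speed; a pose out of reach is approached as far as the arm can. A call with a number of a shift or a turn outside -1 to 1 is refused whole. A call with a gripper value outside its range is refused whole. The fingers move at their own pace and stop on an object; the grip force is fixed at half the most. Time passes only in rows, so rows that do not move let the fingers close. It gives the time, the measured TCP pose, the force, the opening and the grip force at its end, in the units of the state.
- state(): the state, without advancing time (a new reading comes with each control period).
- grab_frame(name): name is "side" or "top"; returns the picture (420x560x3 uint8, red, green, blue); there is no depth.
- get_calibration(name): a dict with "camera_matrix" (3x3 intrinsics, pixels), "pose" (4x4, takes a point from camera to world coordinates). Camera axes: x right, y up, looking along -z (the intrinsics and any distortion apply to the point x, -y, -z); pixel columns grow to the right and rows downward; lengths in m; the calibration is good to about 2 mm. A picture is of the moment at which its call begins. get_calibration takes no time and is no camera call.
- job_done(): hands the job in; it is judged then, once.
Trained networks look in the newest picture that a camera, given by its name, has taken for a name from the list of things; names that differ only in an ending like _2 or _b are one class to them, and where a whole thing is asked for, a point or a joint stands for the part that bears it (a point fixed in the world has none). Each returns a list of dicts, best first, with "score" (0 to 1); they miss things now and then, are a little off and sometimes report something else, mostly with a low value. They report only what shows in the picture. A call takes as long as a camera call. They do not tell look-alikes from the thing itself.
- recognise(camera, query): "point" ([x, y, z] in m, in world coordinates, good to about 4 mm: the middle of the surface that is visible of it).
- regions_of(camera, query): "pixels" (420x560 bool, what is visible of it).
The state is a dict: "time": time; "joint_pos": joint angles; "joint_vel": joint speeds; "joint_efforts": joint torques, N m; "tool_pos": TCP position; "tool_rot": TCP orientation; "contact_force": force on the tool from outside, world axes, zero at the start; "ft_torque": the same for the moment, N m; "gripper_width": opening from 0.0 (shut) to 1.0 (fully open); "grasp_force": force on a finger pad.
Only numpy, scipy, OpenCV 4.12 (cv2) and the standard library are available. Lean on these libraries where they do the work, as an engineer would, in place of code of your own. Each camera call takes 0.05 s, during which the arm holds its last target. There are 200 camera calls.

### The job

Clear whatever stands at the foot of the slotted upright onto the grey mat, standing as it stood. Then hang the steel bracket on the upright by pressing its two hook tabs into the upper pair of slots and pushing it down until it is fully engaged, lower the white shelf tray with the bar handle level onto the bracket's two guide pins until it lies flush, and last stand all the reagent bottles from the bench upright on the tray, leaving the petri dish, the tape roll and the timer alone.

Things in the scene. Friction and masses are not known exactly. Their poses are not given: they have to be found in the camera images.
- upright: Fixed aluminium upright, 132 mm wide (y), 135 mm high: a 6 mm sheet whose front face is the plane x = 0 and looks along -x; foot and gussets are behind it. Origin: on the bench, middle of the front face; z up. Two columns of slots centred at y = +40 and -40 mm, each 19 mm wide: upper pair z = 88 to 114 mm, lower pair 35 to 61 mm (not used).
- seat (a point): Fixed point of the upright, axes as its own, at x = -75, y = 0, z = 85 mm: where the bracket's grip point ends, axes parallel, when the bracket hangs engaged in the upper slots (under load it sags 2 to 3 degrees). It enters 14 mm higher, is pressed along +x until its back plate meets the sheet, then goes down until the tab necks rest on the lower slot edges.
- bracket_grip (a point): Loose steel bracket, 0.3 kg, 70 mm high, stands on its back plate and two front feet. This point: on its grip bar, 57 mm above the underside. The bar runs along x, is 14 mm wide (y), 45 to 70 mm above the underside, and free on both sides from x = -55 to +65 mm: take it here from above. z up. Back plate 110 mm wide, rear face at x = +75; front crossbar 100 mm wide at x = -64.
- bracket_tabs (a point): Midpoint of the bracket's two hook tabs: x = +83, y = 0 from the grip point, 64 mm above the underside. Tabs at y = +40 and -40 mm, 14 mm wide: a neck 8 mm long out of the back plate, 60 to 68 mm above the underside, then a leg 6 mm thick (tip 4 mm) down behind it to 48 mm above the underside. 1.7 mm play on the 6 mm sheet.
- bracket_pins (a point): Midpoint of the bracket's two pins, on the flat top 70 mm above the underside, straight above the grip point. The pins stand at x = +50 and -50 mm, y = 0: 10 mm thick, 18 mm high, upper 7 mm tapered to 4 mm.
- tray_handle (a point): Loose white shelf tray, 0.3 kg, 130 (x) x 184 (y) mm, flat below, floor 8 mm thick, rim to 17 mm above the underside. This point: centre of its handle bar (64 mm along x, 12 mm wide in y, 37 to 53 mm above the underside), 45 mm above the middle of the underside. z up. Bottles stand on the floor at both sides of the handle: |y| from 6 to 88 mm, |x| to 60 mm.
- tray_holes (a point): Midpoint of the tray's two through holes, at the middle of its underside. Holes 13 mm wide at x = +50 and -50 mm, y = 0. Seated, this point meets the bracket_pins point, axes parallel (half a turn is as good).
- mat: Fixed grey mat, 110 (x) x 170 (y) x 3 mm, flat on the bench. Origin: middle of the underside.
- carton_mid (a point): White carton 100 (x) x 50 (y) x 36 mm lying flat, may stand at the foot of the upright, or be absent. This point is its centre; z up.
- roll_mid (a point): White roll of sealing film standing on end, 56 mm diameter, 50 mm high, may stand at the foot of the upright, or be absent. This point is its centre; z up.
- bottle0_mid (a point): White reagent bottle with red cap, 43 mm diameter, 75 mm high, upright on the bench, or absent. This point is its centre, half-way up; z up.
- bottle1_mid (a point): White reagent bottle with red cap, 45 mm diameter, 78 mm high, upright on the bench, or absent. This point is its centre, half-way up; z up.
- bottle2_mid (a point): White reagent bottle with red cap, 43 mm diameter, 74 mm high, upright on the bench, or absent. This point is its centre, half-way up; z up.
- dish: Closed petri dish, 88 mm diameter, 16 mm high, bystander. Origin: middle of the underside.
- tape: Roll of tape lying flat, 67 mm diameter, 19 mm high, bystander. Origin: middle of the underside.
- timer: Lab timer 64 x 62 x 20 mm, bystander. Origin: middle of the underside.
Not all that is in view belongs to the job. Leave any blue look-alike of the part that bears roll_mid alone.

How it is judged:
On the way, in this order (a step that is already met when the one before it is completed fails the run):
1. the things at the foot of the upright stand released on the mat (x of carton_mid in the frame of mat between -0.05 and 0.05 m and y of carton_mid in the frame of mat between -0.08 and 0.08 m and z of carton_mid in the frame of mat between 0.013 and 0.029 m and angle between each of carton_mid, roll_mid's own z axis and vertical below 0.2 rad and x of roll_mid in the frame of mat between -0.05 and 0.05 m and y of roll_mid in the frame of mat between -0.08 and 0.08 m and z of roll_mid in the frame of mat between 0.02 and 0.036 m and contact force between the fingers and carton below 0.2 N and contact force between the fingers and roll below 0.2 N), for 0.2 s.
2. the bracket hangs released and fully engaged in the upper slots (x of bracket_grip in the frame of upright between -0.08 and -0.07 m and y of bracket_grip in the frame of upright between -0.005 and 0.005 m and z of bracket_grip in the frame of upright between 0.077 and 0.09 m and angle between the z axis of bracket_grip and the z axis of upright, either way round below 0.1 rad and angle between the x axis of bracket_grip and the x axis of upright, either way round below 0.1 rad and contact force between the fingers and bracket below 0.2 N), for 0.3 s.
3. the tray lies released and flush on the bracket's guide pins (x of bracket_grip in the frame of upright between -0.08 and -0.07 m and y of bracket_grip in the frame of upright between -0.005 and 0.005 m and z of bracket_grip in the frame of upright between 0.077 and 0.09 m and angle between the z axis of bracket_grip and the z axis of upright, either way round below 0.1 rad and angle between the x axis of bracket_grip and the x axis of upright, either way round below 0.1 rad and x of tray_handle in the frame of bracket_grip between -0.005 and 0.005 m and y of tray_handle in the frame of bracket_grip between -0.005 and 0.005 m and z of tray_handle in the frame of bracket_grip between 0.054 and 0.062 m and angle between the z axis of tray_handle and the z axis of bracket_grip, either way round below 0.06 rad and angle between the x axis of tray_handle and the x axis of bracket_grip, either way round below 0.1 rad and contact force between the fingers and tray below 0.2 N), for 0.3 s.
4. all bottles stand on the tray (x of bottle0_mid in the frame of tray_handle between -0.055 and 0.055 m and y of bottle0_mid in the frame of tray_handle between -0.083 and 0.083 m and z of bottle0_mid in the frame of tray_handle between -0.0075 and 0.0085 m and angle between each of bottle0_mid, bottle1_mid, bottle2_mid's own z axis and vertical below 0.2 rad and x of bottle1_mid in the frame of tray_handle between -0.055 and 0.055 m and y of bottle1_mid in the frame of tray_handle between -0.083 and 0.083 m and z of bottle1_mid in the frame of tray_handle between -0.006 and 0.01 m and x of bottle2_mid in the frame of tray_handle between -0.055 and 0.055 m and y of bottle2_mid in the frame of tray_handle between -0.083 and 0.083 m and z of bottle2_mid in the frame of tray_handle between -0.008 and 0.008 m and contact force between the fingers and bottle0 below 0.2 N and contact force between the fingers and bottle1 below 0.2 N and contact force between the fingers and bottle2 below 0.2 N), for 0.2 s.
At the end, for the whole second after the job is handed in: Obstacles upright on the mat (centres within 50 x 80 mm of its middle); bracket within 5 mm (height +5, -8 mm) and 0.1 rad of its engaged place; tray within 5 mm (height 4 mm) and 0.06 rad of flush on the pins; all bottles upright on the tray floor; all released and at rest (x of carton_mid in the frame of mat between -0.05 and 0.05 m and y of carton_mid in the frame of mat between -0.08 and 0.08 m and z of carton_mid in the frame of mat between 0.013 and 0.029 m and angle between each of carton_mid, roll_mid, bottle0_mid, bottle1_mid, bottle2_mid's own z axis and vertical below 0.2 rad and x of roll_mid in the frame of mat between -0.05 and 0.05 m and y of roll_mid in the frame of mat between -0.08 and 0.08 m and z of roll_mid in the frame of mat between 0.02 and 0.036 m and x of bracket_grip in the frame of upright between -0.08 and -0.07 m and y of bracket_grip in the frame of upright between -0.005 and 0.005 m and z of bracket_grip in the frame of upright between 0.077 and 0.09 m and angle between the z axis of bracket_grip and the z axis of upright, either way round below 0.1 rad and angle between the x axis of bracket_grip and the x axis of upright, either way round below 0.1 rad and x of tray_handle in the frame of bracket_grip between -0.005 and 0.005 m and y of tray_handle in the frame of bracket_grip between -0.005 and 0.005 m and z of tray_handle in the frame of bracket_grip between 0.054 and 0.062 m and angle between the z axis of tray_handle and the z axis of bracket_grip, either way round below 0.06 rad and angle between the x axis of tray_handle and the x axis of bracket_grip, either way round below 0.1 rad and x of bottle0_mid in the frame of tray_handle between -0.055 and 0.055 m and y of bottle0_mid in the frame of tray_handle between -0.083 and 0.083 m and z of bottle0_mid in the frame of tray_handle between -0.0075 and 0.0085 m and x of bottle1_mid in the frame of tray_handle between -0.055 and 0.055 m and y of bottle1_mid in the frame of tray_handle between -0.083 and 0.083 m and z of bottle1_mid in the frame of tray_handle between -0.006 and 0.01 m and x of bottle2_mid in the frame of tray_handle between -0.055 and 0.055 m and y of bottle2_mid in the frame of tray_handle between -0.083 and 0.083 m and z of bottle2_mid in the frame of tray_handle between -0.008 and 0.008 m and linear speed of each of bottle0, bottle1, bottle2, tray, bracket below 0.02 m/s); the robot touches nothing.
It fails at once if the petri dish is pushed more than 30 mm (distance of dish from where it was at the start of the episode above 0.03 m).
It fails at once if the tape roll is pushed more than 30 mm (distance of tape from where it was at the start of the episode above 0.03 m).
It fails at once if the timer is pushed more than 30 mm (distance of timer from where it was at the start of the episode above 0.03 m).
Of carton, roll only 1 to 2 are there at a start; the rules pass over those that are not, and their reading is None.
Of bottle0, bottle1, bottle2 only 2 to 3 are there at a start; the rules pass over those that are not, and their reading is None.
At some moment in a run one of tray, bracket may be knocked a few centimetres aside while the robot is not near it.
It also fails if it takes over 210 s, if anything falls off the work surface, if the arm or the gripper's body presses on something with over 40 N, if the wrist force passes 120 N, or if a joint passes its speed limit or range.

## Working session

There is one attempt and no reset: what is moved stays moved. The work goes in short steps, Python scripts to look and compute and a tool call to move; the robot and the scene stay as the last step left them, time stands still between calls to the robot, and variables do not carry over. Pictures are saved under pics/ and viewed, at most 14 in all, crops included, and the job is handed in when it is done.

Besides the shell and the picture viewer there is one more tool, called after ">>>" by a JSON object that holds its "api" and its "payload". apply_moves: Moves the arm, as the interface text tells. Its arguments: {"type":"object","properties":{"targets":{"type":"array"}},"required":["targets"]}

```bash
ls; mkdir -p pics
python3 - <<'E'
from plant import *
import cv2,numpy as np
for c in("side","top"):
    f=grab_frame(c); cv2.imwrite(f"pics/{c}0.png",f[:,:,::-1])
    k=get_calibration(c); print(c,np.round(k["camera_matrix"],1).tolist(),np.round(k["pose"],3).tolist(),k.keys())
print(state())
E
```

```text
pics
side [[385.3, 0.0, 279.2], [0.0, 385.3, 211.2], [0.0, 0.0, 1.0]] [[-0.827, 0.355, -0.437, -0.011], [-0.563, -0.533, 0.631, 0.851], [-0.009, 0.768, 0.641, 0.889], [0.0, 0.0, 0.0, 1.0]] dict_keys(['camera_matrix', 'pose'])
top [[398.2, 0.0, 281.6], [0.0, 398.2, 211.6], [0.0, 0.0, 1.0]] [[-0.008, 0.997, -0.07, 0.484], [-1.0, -0.008, -0.003, 0.039], [-0.003, 0.07, 0.998, 1.16], [0.0, 0.0, 0.0, 1.0]] dict_keys(['camera_matrix', 'pose'])
{'time': 0.1, 'joint_pos': array([-1.36499826e+00,  5.33013952e-02,  1.61420876e+00, -4.16633015e-06,
        1.47598187e+00, -1.19020962e-01]), 'joint_vel': array([-0.00196994, -0.00153466, -0.00427769, -0.00221615, -0.00027691,
        0.00080534]), 'joint_efforts': array([ 1.07635216e-03, -3.94896269e+01, -3.71365571e+01, -6.78033894e-05,
        3.85187828e-03,  1.48995653e-06]), 'tool_pos': array([ 0.19933673, -0.59179031,  0.25214827]), 'tool_rot': array([-9.48697532e-04,  9.86840061e-01,  1.61696605e-01, -4.32640370e-05]), 'contact_force': array([-0.32561719,  0.22620602,  0.50277484]), 'ft_torque': array([-0.0013839 ,  0.04332238, -0.03142307]), 'grasp_force': 0.0, 'gripper_width': 1.0004517737821608}
```

View pics/top0.png

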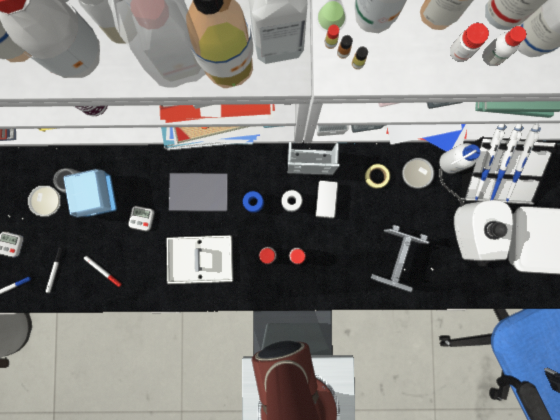

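View pics/side0.png

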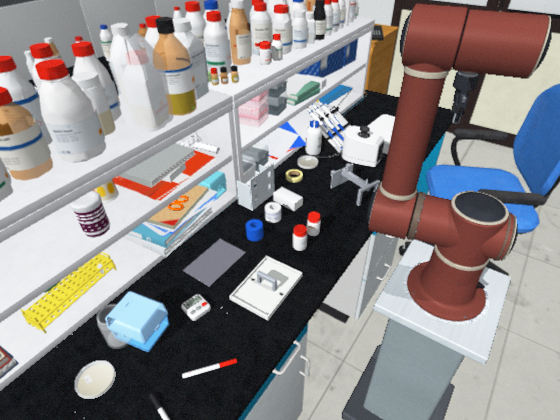

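Run:
```python
from plant import *
import numpy as np
for q in("upright","mat","carton_mid","roll_mid","bracket_grip","tray_handle","bottle0_mid","dish","tape","timer"):
  for c in("side","top"):
    print(q,c,[(np.round(d["point"],3).tolist(),round(d["score"],2)) for d in recognise(c,q)])
```

```text
upright side [([0.677, -0.016, 0.065], 0.62)]
upright top [([0.709, -0.047, 0.031], 0.78)]
mat side [([0.625, 0.294, 0.006], 0.9), ([0.591, -0.072, 0.032], 0.62)]
mat top [([0.627, 0.284, 0.006], 0.74)]
carton_mid side [([0.592, -0.069, 0.034], 0.7)]
carton_mid top [([0.604, -0.086, 0.036], 0.59)]
roll_mid side [([0.581, 0.028, 0.042], 0.88), ([0.585, 0.135, 0.041], 0.55)]
roll_mid top [([0.595, 0.116, 0.052], 0.82), ([0.592, 0.013, 0.055], 0.8), ([0.44, -0.001, 0.075], 0.35)]
bracket_grip side []
bracket_grip top [([0.441, -0.28, 0.068], 0.67)]
tray_handle side [([0.426, 0.286, 0.005], 0.83)]
tray_handle top [([0.709, -0.045, 0.03], 0.59)]
bottle0_mid side [([0.434, 0.012, 0.048], 0.6)]
bottle0_mid top [([0.445, -0.001, 0.075], 0.67)]
dish side [([0.667, -0.347, 0.01], 0.52)]
dish top [([0.674, -0.354, 0.016], 0.91)]
tape side [([0.666, -0.231, 0.014], 0.74), ([0.431, 0.014, 0.051], 0.5)]
tape top [([0.667, -0.234, 0.019], 0.74)]
timer side [([0.546, 0.45, 0.02], 0.6)]
timer top []
```

The top picture shows the upright (313,158), mat (198,192), tray (199,259), bottles (267,256) and (297,256), bracket (402,258), dish (418,173) and tape (377,176), with the timer at (141,218). There are two roll candidates: a blue ring at (253,201) and a white one at (291,201). The white one fits the description, and the carton is at (326,199). I'll enlarge these to confirm.

```bash
cat > h.py <<'E'
from plant import *
import numpy as np, cv2
from scipy.spatial.transform import Rotation as R
def cal(c):
    k=get_calibration(c); return np.array(k["camera_matrix"]),np.array(k["pose"])
def ray(c,u,v):
    K,P=cal(c); d=np.linalg.solve(K,[u,v,1]); return P[:3,3],P[:3,:3]@(d*[1,-1,-1])
def atz(c,u,v,z):
    o,d=ray(c,u,v); return o+d*(z-o[2])/d[2]
def tri(pt,ps):
    (a,d),(b,e)=ray("top",*pt),ray("side",*ps)
    s=np.linalg.lstsq(np.c_[d,-e],b-a,rcond=None)[0]; p,q=a+d*s[0],b+e*s[1]
    return (p+q)/2,np.linalg.norm(p-q)
def proj(c,p):
    K,P=cal(c); q=P[:3,:3].T@(np.array(p)-P[:3,3]); q=q*[1,-1,-1]; w=K@q; return w[:2]/w[2]
def tool():
    s=state(); q=s["tool_rot"]; return s["tool_pos"],R.from_quat([q[1],q[2],q[3],q[0]]),s
def togo(p,yaw=None):
    """shift in tool axes (units of 100mm) and twist (units .1 rad) so TCP at p, tool y axis at yaw (mod pi)"""
    t,r,s=tool(); m=r.as_matrix(); d=m.T@(np.array(p)-t)*10
    tw=None
    if yaw is not None:
        cur=np.arctan2(m[1,1],m[0,1]); e=(yaw-cur+np.pi/2)%np.pi-np.pi/2; tw=-e*10
    print("t",s["time"],"pos",t.round(4),"shift",d.round(3),"twist",tw,"yyaw",np.arctan2(m[1,1],m[0,1]).round(3),"tilt",(m[:,2]).round(4),"q6",s["joint_pos"][5].round(2))
def crop(f,x0,y0,w,h,k):
    return cv2.resize(f[y0:y0+h,x0:x0+w],None,fx=k,fy=k,interpolation=cv2.INTER_CUBIC)
E
python3 - <<'E'
from h import *
t=cv2.imread("pics/top0.png");s=cv2.imread("pics/side0.png")
a=np.hstack([crop(t,160,225,80,60,5),crop(t,365,220,80,75,5)[:300]])
b=np.hstack([crop(t,235,140,110,75,4)[:,:400],crop(s,220,150,170,110,2.3)[:300]] if 0 else [crop(t,240,140,100,75,4),crop(s,230,175,100,75,4)])
cv2.imwrite("pics/m1.png",np.vstack([a,b]))
a=np.hstack([crop(s,225,250,80,70,5)[:300],crop(s,320,150,80,60,5)])
b=np.hstack([crop(t,365,235,80,60,5),crop(s,240,140,80,60,5)])
cv2.imwrite("pics/m2.png",np.vstack([a,b]))
E
```

```text
(no output)
```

View pics/m1.png

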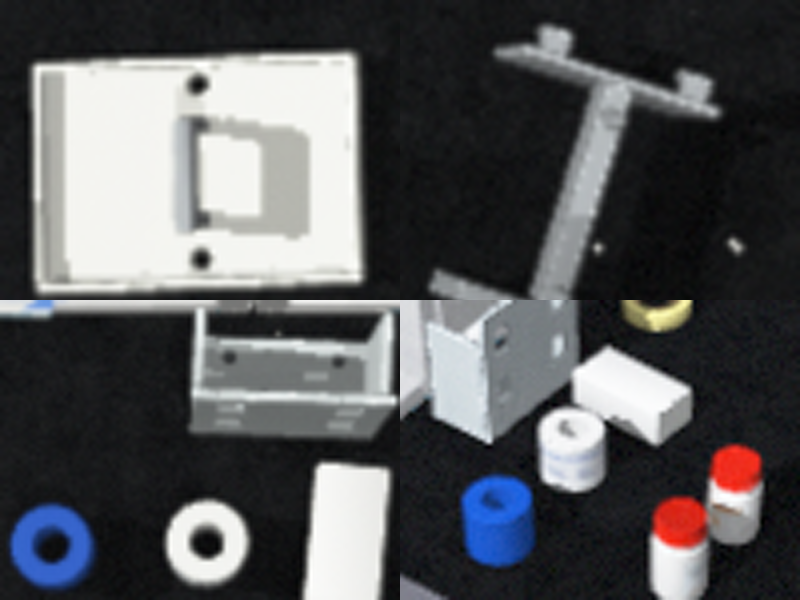

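View pics/m2.png

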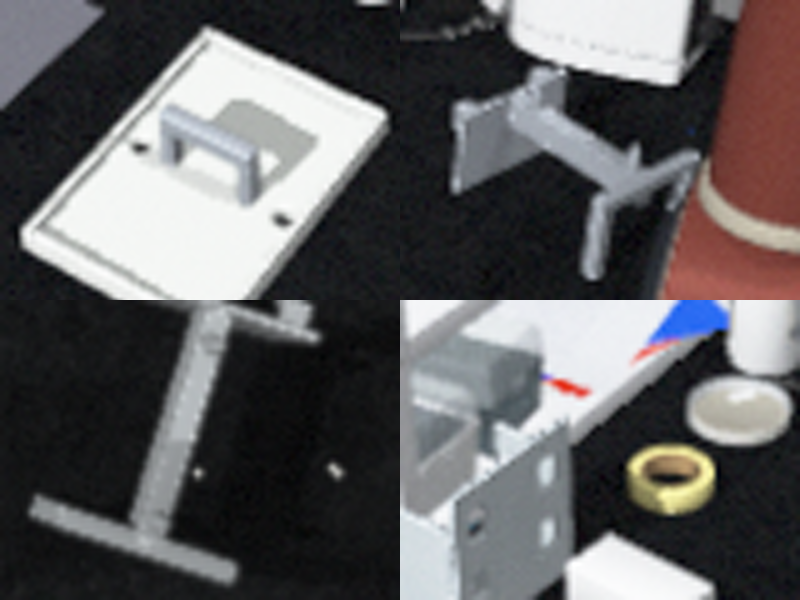

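The crops confirm the roll choice: the white roll at top (291.7,200.3) and side (273,206), with the blue one left alone. Tray holes are at top (199.4,241.8) and (200.2,276.8). The bracket tabs point towards +x, with the bracket turned about 0.25 rad. Next I'll work out the numbers.

Run:
```python
from h import *
grab_frame("top");grab_frame("side")
def rect(c,q,z,n=1):
    for d in regions_of(c,q)[:n]:
        m=d["pixels"].astype(np.uint8); k=max(cv2.findContours(m,0,1)[0],key=cv2.contourArea)
        r=cv2.boxPoints(cv2.minAreaRect(k)); w=np.array([atz(c,*p,z)[:2] for p in r])
        e=[w[1]-w[0],w[2]-w[1]]
        print(c,q,round(d["score"],2),"px",r.mean(0).round(1),"ctr",w.mean(0).round(4),[(np.linalg.norm(v).round(3),np.arctan2(v[1],v[0]).round(3)) for v in e])
rect("top","carton_mid",.036);rect("top","mat",.003);rect("top","roll_mid",.05,3);rect("top","bottle0_mid",.075,3);rect("top","tray_handle",.017,2);rect("top","bracket_grip",.07);rect("top","upright",.135)
print("roll",tri((291.75,200.25),(273,206)))
print("mat ctr tri",atz("top",198.2,192,.003), atz("side",214,262,.003))
h1,h2=atz("top",199.4,241.8,.008),atz("top",200.2,276.8,.008);print("holes",h1,h2)
B=lambda x,y:(365+x/5,220+y/5)
B2=lambda x,y:(365+x/5,235+y/5)
for n,p in dict(pl=B(497,50),pr=B(718,113),cl=B2(33,507),cr=B2(237,575),barback=B(610,85),barfront=B2(147,535)).items(): 
    if n in("pl","pr","barback"): p=(p[0]-80,p[1])
    print(n,np.round(p,1),atz("top",*p,.07).round(4))
b=lambda x,y:(230+(x-400)/4,175+(y-300)/4)
print([r for r in [atz("side",*b(682,510),.075),atz("side",*b(737,455),.075),atz("top",267,256,.075),atz("top",297,256,.075)]])
togo((.59,.0,.1),1.57)
```

```text
top carton_mid 0.7 px [326.4 198.8] ctr [ 0.5993 -0.0855] [(np.float64(0.102), np.float64(-0.113)), (np.float64(0.054), np.float64(-1.68))]
top mat 0.6 px [197.5 191.5] ctr [0.6274 0.2873] [(np.float64(0.173), np.float64(-1.579)), (np.float64(0.115), np.float64(-3.14))]
top roll_mid 0.83 px [291.5 200. ] ctr [0.5953 0.0137] [(np.float64(0.053), np.float64(-1.579)), (np.float64(0.062), np.float64(3.13))]
top roll_mid 0.57 px [253. 201.] ctr [0.5934 0.1215] [(np.float64(0.056), np.float64(-1.579)), (np.float64(0.056), np.float64(3.137))]
top bottle0_mid 0.49 px [297. 255.] ctr [0.443  0.0008] [(np.float64(0.038), np.float64(-1.579)), (np.float64(0.038), np.float64(3.13))]
top tray_handle 0.86 px [199.1 258.9] ctr [0.4319 0.2783] [(np.float64(0.189), np.float64(-1.543)), (np.float64(0.13), np.float64(-3.105))]
top bracket_grip 0.67 px [398.6 256.7] ctr [ 0.4365 -0.2756] [(np.float64(0.158), np.float64(-0.316)), (np.float64(0.11), np.float64(-1.872))]
top upright 0.65 px [312.6 158.3] ctr [ 0.6957 -0.0403] [(np.float64(0.083), np.float64(-0.03)), (np.float64(0.134), np.float64(-1.601))]
roll (array([0.5947703 , 0.01309814, 0.04933062]), np.float64(0.0003378774326447996))
mat ctr tri [0.62568104 0.28523826 0.003     ] [0.62283282 0.29439129 0.003     ]
holes [0.48044255 0.27970441 0.008     ] [0.38031039 0.27673506 0.008     ]
pl [384.4 230. ] [ 0.5089 -0.2389  0.07  ]
pr [428.6 242.6] [ 0.4736 -0.3583  0.07  ]
cl [371.6 336.4] [ 0.224  -0.1971  0.07  ]
cr [412.4 350. ] [ 0.1876 -0.3054  0.07  ]
barback [407. 237.] [ 0.4893 -0.3     0.07  ]
barfront [394.4 342. ] [ 0.2089 -0.2578  0.07  ]
[array([0.44337814, 0.07864316, 0.075     ]), array([ 0.4412314 , -0.00295392,  0.075     ]), array([0.44087114, 0.0821269 , 0.075     ]), array([0.44024561, 0.0008404 , 0.075     ])]
t 1.55 pos [ 0.1994 -0.5923  0.2533] shift [ 5.591 -4.367  1.533] twist 3.2556856577631166 yyaw -1.246 tilt [ 0.  0. -1.] q6 -0.12
```

>>> {"api": "apply_moves", "payload": {"targets": [{"translation": [0, 0, 0], "twist": 0.81, "hand": 1}, {"translation": [0, 0, 0], "twist": 0.81, "hand": 1}, {"translation": [0, 0, 0], "twist": 0.81, "hand": 1}, {"translation": [0, 0, 0], "twist": 0.82, "hand": 1}, {"translation": [0.25, -0.38, 0], "twist": 0, "hand": 1}, {"translation": [0.25, -0.38, 0], "twist": 0, "hand": 1}, {"translation": [0.25, -0.38, 0], "twist": 0, "hand": 1}, {"translation": [0.25, -0.38, 0], "twist": 0, "hand": 1}]}}

```text
time: 2.35
tool_pos: [0.3001, -0.4389, 0.2534]
tool_rot: [0.0, 1.0, -0.0, 0.0]
contact_force: [0.8, -0.6, 0.4]
gripper_width: 0.997
grasp_force: 0.0
```

>>> {"api": "apply_moves", "payload": {"targets": [{"translation": [0.25, -0.38, 0], "twist": 0, "hand": 1}, {"translation": [0.25, -0.38, 0], "twist": 0, "hand": 1}, {"translation": [0.25, -0.38, 0], "twist": 0, "hand": 1}, {"translation": [0.25, -0.38, 0], "twist": 0, "hand": 1}, {"translation": [0.25, -0.38, 0], "twist": 0, "hand": 1}, {"translation": [0.25, -0.38, 0], "twist": 0, "hand": 1}, {"translation": [0.25, -0.38, 0.1], "twist": 0, "hand": 1}, {"translation": [0.25, -0.38, 0.2], "twist": 0, "hand": 1}]}}

```text
time: 3.15
tool_pos: [0.5015, -0.1351, 0.2255]
tool_rot: [0.001, 1.0, -0.0, 0.002]
contact_force: [0.9, -1.2, -0.1]
gripper_width: 1.002
grasp_force: 0.0
```

Run:
```python
from h import *
togo((.595,.013,.03),1.571)
for n,p in dict(pl=(384.4,230),pr=(428.6,242.6),cl=(371.6,276.4),cr=(412.4,290),barback=(407,237),barfront=(394.4,282)).items(): print(n,atz("top",*p,.07).round(4))
```

```text
t 3.15 pos [ 0.5015 -0.1351  0.2255] shift [ 0.925 -1.485  1.956] twist -0.002814753188218333 yyaw -1.571 tilt [ 0.0049 -0.0022 -1.    ] q6 1.16
pl [ 0.5089 -0.2389  0.07  ]
pr [ 0.4736 -0.3583  0.07  ]
cl [ 0.3835 -0.2009  0.07  ]
cr [ 0.3462 -0.3103  0.07  ]
barback [ 0.4893 -0.3     0.07  ]
barfront [ 0.368  -0.2623  0.07  ]
```

>>> {"api": "apply_moves", "payload": {"targets": [{"translation": [0.23, -0.37, 0], "twist": 0, "hand": 1}, {"translation": [0.23, -0.37, 0], "twist": 0, "hand": 1}, {"translation": [0.23, -0.37, 0], "twist": 0, "hand": 1}, {"translation": [0.23, -0.37, 0.1], "twist": 0, "hand": 1}, {"translation": [0, 0, 0.46], "twist": 0, "hand": 1}, {"translation": [0, 0, 0.46], "twist": 0, "hand": 1}, {"translation": [0, 0, 0.46], "twist": 0, "hand": 1}, {"translation": [0, 0, 0.45], "twist": 0, "hand": 1}]}}

```text
time: 3.95
tool_pos: [0.5916, 0.0119, 0.0288]
tool_rot: [0.0, 1.0, 0.0, 0.0]
contact_force: [0.1, -0.4, -0.4]
gripper_width: 0.993
grasp_force: 0.0
```

>>> {"api": "apply_moves", "payload": {"targets": [{"translation": [0, 0, 0], "twist": 0, "hand": 0}, {"translation": [0, 0, 0], "twist": 0, "hand": 0}, {"translation": [0, 0, 0], "twist": 0, "hand": 0}, {"translation": [0, 0, 0], "twist": 0, "hand": 0}, {"translation": [0, 0, 0], "twist": 0, "hand": 0}]}}

```text
time: 4.45
tool_pos: [0.5931, 0.0114, 0.0327]
tool_rot: [0.0, 1.0, -0.0, 0.002]
contact_force: [0.5, -0.3, -1.6]
gripper_width: 0.645
grasp_force: 63.4
```

>>> {"api": "apply_moves", "payload": {"targets": [{"translation": [0, 0, -0.33], "twist": 0, "hand": 0}, {"translation": [0, 0, -0.33], "twist": 0, "hand": 0}, {"translation": [0, 0, -0.34], "twist": 0, "hand": 0}, {"translation": [0.05, -0.41, 0], "twist": 0, "hand": 0}, {"translation": [0.05, -0.41, 0], "twist": 0, "hand": 0}, {"translation": [0.05, -0.41, 0], "twist": 0, "hand": 0}, {"translation": [0.05, -0.41, 0], "twist": 0, "hand": 0}, {"translation": [0.05, -0.41, 0], "twist": 0, "hand": 0}]}}

```text
time: 5.25
tool_pos: [0.617, 0.2183, 0.1317]
tool_rot: [-0.0, 1.0, -0.0, 0.001]
contact_force: [1.1, 0.0, -2.1]
gripper_width: 0.641
grasp_force: 64.1
```

>>> {"api": "apply_moves", "payload": {"targets": [{"translation": [0, -0.41, 0], "twist": 0, "hand": 0}, {"translation": [0, -0.41, 0], "twist": 0, "hand": 0}, {"translation": [0, -0.41, 0], "twist": 0, "hand": 0}, {"translation": [0, 0, 0], "twist": 0, "hand": 0}, {"translation": [0, 0, 0.3], "twist": 0, "hand": 0}, {"translation": [0, 0, 0.3], "twist": 0, "hand": 0}, {"translation": [0, 0, 0.25], "twist": 0, "hand": 0}, {"translation": [0, 0, 0], "twist": 0, "hand": 0}]}}

```text
time: 6.05
tool_pos: [0.6136, 0.3376, 0.0407]
tool_rot: [0.002, 1.0, -0.0, -0.004]
contact_force: [-0.8, -0.3, -2.1]
gripper_width: 0.645
grasp_force: 64.4
```

Run:
```python
from h import *
togo((.618,.34,.036),1.571)
grab_frame("top")
f=[cv2.imread("pics/top0.png")]; f.append(grab_frame("top")[:,:,::-1]); 
s=grab_frame("side")[:,:,::-1]
cv2.imwrite("pics/m3.png",np.vstack([np.hstack([crop(f[1],280,135,80,60,5),crop(s,230,140,80,60,5)]),np.hstack([crop(f[1],140,150,100,75,4),crop(s,180,200,100,75,4)])]))
```

```text
t 6.05 pos [0.6136 0.3376 0.0407] shift [ 0.045 -0.024  0.047] twist -0.007834991930382174 yyaw -1.571 tilt [-0.0079 -0.0036 -1.    ] q6 1.97
```

View pics/m3.png

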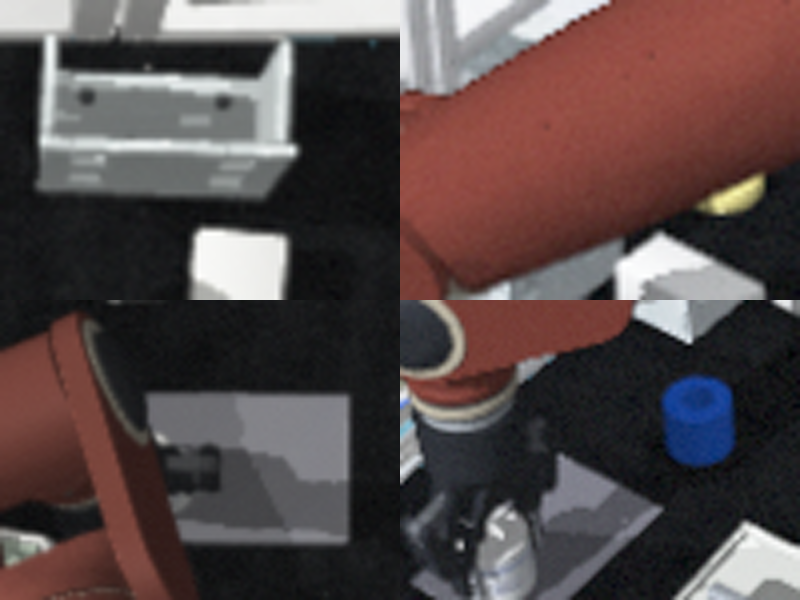

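The picture shows the upright's front top edge from top (288.4,164.6) to (339.4,165.4). The roll is held over the mat, about 5 mm up.

>>> {"api": "apply_moves", "payload": {"targets": [{"translation": [0, 0, 0.05], "twist": 0, "hand": 0}, {"translation": [0, 0, 0], "twist": 0, "hand": 1}, {"translation": [0, 0, 0], "twist": 0, "hand": 1}, {"translation": [0, 0, 0], "twist": 0, "hand": 1}, {"translation": [0, 0, 0], "twist": 0, "hand": 1}, {"translation": [0, 0, -0.4], "twist": 0, "hand": 1}, {"translation": [0, 0, -0.45], "twist": 0, "hand": 1}, {"translation": [0, 0, -0.45], "twist": 0, "hand": 1}]}}

```text
time: 7.0
tool_pos: [0.6162, 0.3394, 0.1712]
tool_rot: [0.0, 1.0, -0.0, -0.001]
contact_force: [0.8, 0.6, 0.4]
gripper_width: 1.001
grasp_force: 0.0
```

>>> {"api": "apply_moves", "payload": {"targets": [{"translation": [0, 0.47, 0], "twist": 0, "hand": 1}, {"translation": [0, 0.47, 0], "twist": 0, "hand": 1}, {"translation": [0, 0.47, 0], "twist": 0, "hand": 1}, {"translation": [0, 0.47, 0], "twist": 0, "hand": 1}, {"translation": [0, 0.47, 0], "twist": 0, "hand": 1}, {"translation": [0, 0.47, 0], "twist": 0, "hand": 1}, {"translation": [0, 0.47, 0], "twist": 0, "hand": 1}, {"translation": [0, 0.47, 0], "twist": 0.55, "hand": 1}]}}

```text
time: 7.8
tool_pos: [0.6163, -0.0382, 0.1707]
tool_rot: [0.0, 1.0, -0.028, 0.0]
contact_force: [0.8, -0.2, 0.1]
gripper_width: 1.0
grasp_force: 0.0
```

>>> {"api": "apply_moves", "payload": {"targets": [{"translation": [0, 0.43, 0], "twist": 0.55, "hand": 1}, {"translation": [0, 0, 0.1], "twist": 0, "hand": 1}, {"translation": [0, 0, 0], "twist": 0, "hand": 1}]}}

```text
time: 8.1
tool_pos: [0.6132, -0.0799, 0.1589]
tool_rot: [-0.0, 0.998, -0.056, -0.001]
contact_force: [0.3, 0.7, 0.0]
gripper_width: 0.997
grasp_force: 0.0
```

Run:
```python
from h import *
togo((.599,-.086,.028),-1.571-.1)
f=grab_frame("top"); s=grab_frame("side")
cv2.imwrite("pics/t4.png",f[:,:,::-1])
cv2.imwrite("pics/m4.png",np.vstack([np.hstack([crop(f,280,165,80,60,5),crop(s,230,160,80,60,5)]),np.hstack([crop(f,140,150,100,75,4),crop(s,180,200,100,75,4)])])[:,:,::-1])
for a,b in(((288.4,164.6),(339.4,165.4)),):
    p,q=atz("top",*a,.135),atz("top",*b,.135); print("upright top edge",p,q)
p,q=atz("top",287.4,172.4,0),atz("top",332.4,174,0); print("bottom",p,q)
```

```text
t 8.1 pos [ 0.6132 -0.0799  0.1589] shift [-0.131  0.077  1.309] twist -0.11767726502147635 yyaw -1.683 tilt [-0.0024  0.0011 -1.    ] q6 1.43
upright top edge [0.67935497 0.02281599 0.135     ] [ 0.67613652 -0.10975466  0.135     ]
bottom [0.68187225 0.02385918 0.        ] [ 0.67602225 -0.10830773  0.        ]
```

View pics/m4.png

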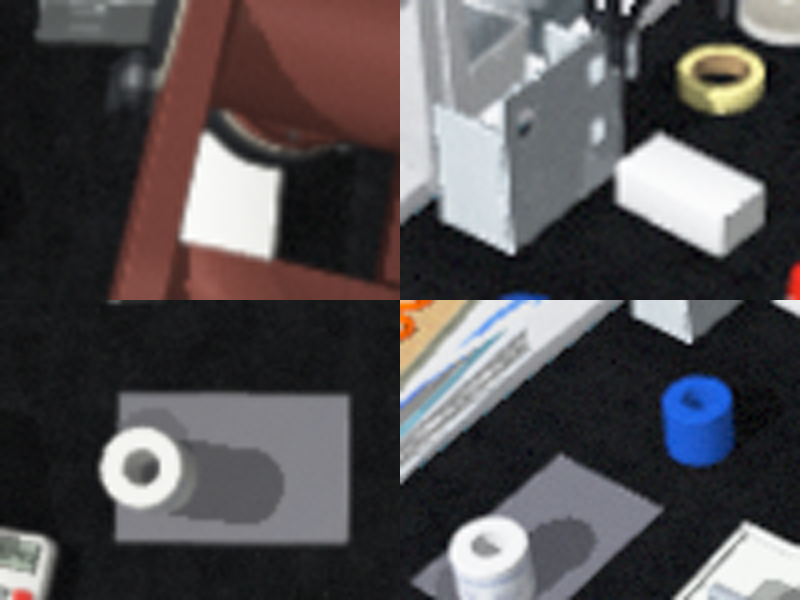

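The roll stands on the mat's left part, at top (175,191). The carton's top corners in the side crop give its centre; I'll check that against the top view.

Run:
```python
from h import *
c=np.array([atz("side",230+(x-400)/5,160+y/5,.036) for x,y in((616,177),(660,133),(765,185),(722,218))]);print(c.round(4),c.mean(0))
for i in range(4): v=c[(i+1)%4]-c[i];print(np.hypot(*v[:2]).round(3),np.arctan2(v[1],v[0]).round(3))
togo((.599,-.086,.028),-1.571-.1)
c=[proj("top",(x,y,.135)) for x,y in((.679,.0228),)];print(c)
# upright from side: top corners crop (505,97),(600,33)?,bottom (515,255),(622,160)
for x,y,z in((507,98,.135),(516,252,0),(622,160,0)): print(atz("side",230+(x-400)/5,160+y/5,z))
```

```text
[[ 0.6389 -0.0506  0.036 ]
 [ 0.6424 -0.1131  0.036 ]
 [ 0.5439 -0.1024  0.036 ]
 [ 0.5493 -0.0531  0.036 ]] [ 0.59363165 -0.07979846  0.036     ]
0.063 -1.515
0.099 3.034
0.05 1.462
0.09 0.028
t 8.2 pos [ 0.6139 -0.0784  0.1598] shift [-0.138  0.093  1.318] twist -0.08995818611517548 yyaw -1.68 tilt [-1.1e-03  7.0e-04 -1.0e+00] q6 1.43
[array([288.4073789 , 164.73492471])]
[0.67539603 0.02300553 0.135     ]
[0.67560173 0.02420517 0.        ]
[ 0.67475794 -0.10874094  0.        ]
```

>>> {"api": "apply_moves", "payload": {"targets": [{"translation": [-0.17, 0.06, 0], "twist": 0, "hand": 1}, {"translation": [0, 0, 0.44], "twist": 0, "hand": 1}, {"translation": [0, 0, 0.44], "twist": 0, "hand": 1}, {"translation": [0, 0, 0.44], "twist": 0, "hand": 1}, {"translation": [0, 0, 0], "twist": 0, "hand": 0}, {"translation": [0, 0, 0], "twist": 0, "hand": 0}, {"translation": [0, 0, 0], "twist": 0, "hand": 0}, {"translation": [0, 0, 0], "twist": 0, "hand": 0}]}}

```text
time: 9.0
tool_pos: [0.5992, -0.0837, 0.032]
tool_rot: [0.001, 0.998, -0.055, 0.003]
contact_force: [-0.1, -0.1, -0.7]
gripper_width: 0.574
grasp_force: 62.6
```

>>> {"api": "apply_moves", "payload": {"targets": [{"translation": [0, 0, 0], "twist": 0, "hand": 0}, {"translation": [0, 0, 0], "twist": 0, "hand": 0}, {"translation": [0, 0, -0.4], "twist": 0, "hand": 0}, {"translation": [0, 0, -0.4], "twist": 0, "hand": 0}, {"translation": [0, 0, -0.4], "twist": -0.5, "hand": 0}, {"translation": [0, 0, 0], "twist": -0.6, "hand": 0}]}}

```text
time: 9.6
tool_pos: [0.6009, -0.0846, 0.157]
tool_rot: [0.002, 1.0, 0.001, 0.007]
contact_force: [0.1, 0.0, 0.1]
gripper_width: 0.572
grasp_force: 62.9
```

Run:
```python
from h import *
togo((.618,.236,.15),-1.571)
```

```text
t 9.6 pos [ 0.6009 -0.0846  0.157 ] shift [ 0.177 -3.206  0.06 ] twist 0.021676230259073392 yyaw -1.569 tilt [ 0.0135 -0.0036 -0.9999] q6 1.31
```

>>> {"api": "apply_moves", "payload": {"targets": [{"translation": [0.03, -0.46, 0], "twist": 0, "hand": 0}, {"translation": [0.03, -0.46, 0], "twist": 0, "hand": 0}, {"translation": [0.03, -0.46, 0], "twist": 0, "hand": 0}, {"translation": [0.03, -0.46, 0], "twist": 0, "hand": 0}, {"translation": [0.03, -0.46, 0], "twist": 0, "hand": 0}, {"translation": [0.02, -0.46, 0], "twist": 0, "hand": 0}, {"translation": [0, -0.44, 0], "twist": 0, "hand": 0}, {"translation": [0, 0, 0], "twist": 0, "hand": 0}]}}

```text
time: 10.4
tool_pos: [0.6131, 0.2414, 0.1489]
tool_rot: [-0.001, 1.0, 0.003, 0.0]
contact_force: [-0.3, -0.8, -0.7]
gripper_width: 0.573
grasp_force: 62.9
```

>>> {"api": "apply_moves", "payload": {"targets": [{"translation": [0, 0, 0.4], "twist": 0, "hand": 0}, {"translation": [0, 0, 0.4], "twist": 0, "hand": 0}, {"translation": [0, 0, 0.3], "twist": 0, "hand": 0}, {"translation": [0, 0, 0.08], "twist": 0, "hand": 0}, {"translation": [0, 0, 0], "twist": 0, "hand": 0}]}}

```text
time: 10.9
tool_pos: [0.614, 0.236, 0.0323]
tool_rot: [0.0, 1.0, -0.0, -0.0]
contact_force: [-5.2, -0.4, 7.4]
gripper_width: 0.573
grasp_force: 68.5
```

>>> {"api": "apply_moves", "payload": {"targets": [{"translation": [0, 0, 0], "twist": 0, "hand": 1}, {"translation": [0, 0, 0], "twist": 0, "hand": 1}, {"translation": [0, 0, 0], "twist": 0, "hand": 1}, {"translation": [0, 0, 0], "twist": 0, "hand": 1}, {"translation": [0, 0, -0.45], "twist": 0, "hand": 1}, {"translation": [0, 0, -0.45], "twist": 0, "hand": 1}, {"translation": [0, 0, -0.45], "twist": 0, "hand": 1}, {"translation": [0, 0, -0.45], "twist": 0, "hand": 1}]}}

```text
time: 11.7
tool_pos: [0.6134, 0.2364, 0.2119]
tool_rot: [0.0, 1.0, -0.0, -0.0]
contact_force: [0.5, -0.4, -0.2]
gripper_width: 0.998
grasp_force: 0.0
```

>>> {"api": "apply_moves", "payload": {"targets": [{"translation": [-0.35, 0.35, 0], "twist": 0, "hand": 1}, {"translation": [-0.35, 0.35, 0], "twist": 0, "hand": 1}, {"translation": [-0.35, 0.35, 0], "twist": 0, "hand": 1}, {"translation": [-0.35, 0.35, 0], "twist": 0, "hand": 1}, {"translation": [-0.2, 0.35, 0], "twist": 0, "hand": 1}, {"translation": [0, 0, 0], "twist": 0, "hand": 1}]}}

```text
time: 12.3
tool_pos: [0.4516, 0.059, 0.2098]
tool_rot: [0.001, 1.0, -0.002, -0.0]
contact_force: [0.4, 1.1, -0.1]
gripper_width: 1.002
grasp_force: 0.0
```

Run:
```python
from h import *
togo((.424,-.2755,.2),-1.571-.325)
f=grab_frame("top"); s=grab_frame("side")
cv2.imwrite("pics/t5.png",f[:,:,::-1]);cv2.imwrite("pics/s5.png",s[:,:,::-1])
cv2.imwrite("pics/m5.png",np.vstack([np.hstack([crop(f,365,220,80,75,5)[:],crop(s,320,145,80,75,5)]),np.hstack([crop(f,140,150,100,56,4),crop(s,180,200,100,56,4)])])[:600,:,::-1])
```

```text
t 12.3 pos [0.4516 0.059  0.2098] shift [-0.262  3.346  0.102] twist 3.2105600520129585 yyaw -1.575 tilt [-2.0e-04 -1.1e-03 -1.0e+00] q6 1.54
```

View pics/m5.png

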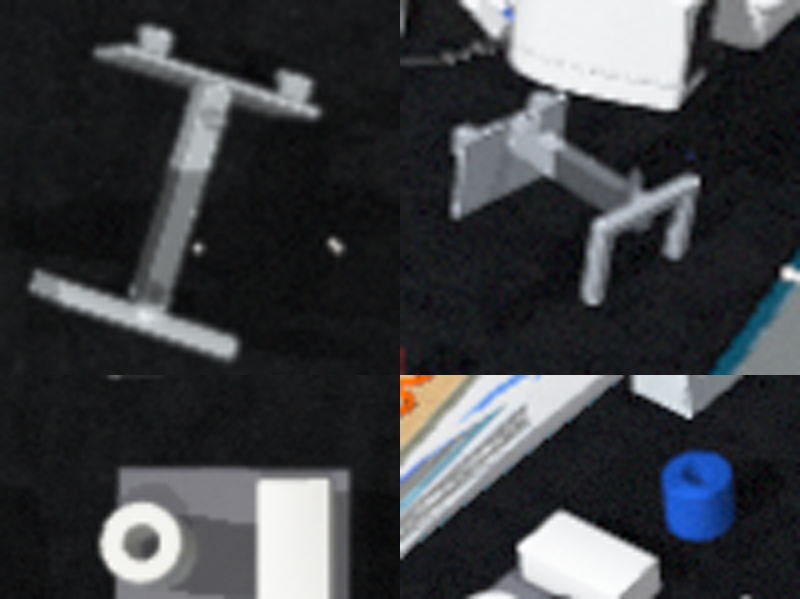

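The roll and carton stand on the mat, and the bracket has not moved. Its crossbar ends are at crop (33,282) and (237,348), and its plate top ends at (95,52) and (318,113). I'll triangulate those.

Run:
```python
from h import *
T=lambda x,y:(365+x/5,220+y/5); S=lambda x,y:(320+(x-400)/5,145+y/5)
P={}
for n,a,b in(("cl",(35,283),(600,227)),("cr",(235,348),(694,182)),("pl",(99,52),(458,135)),("pr",(316,112),(562,98))):
    P[n]=(atz("top",*T(*a),.07),atz("side",*S(*b),.07)); print(n,tri(T(*a),S(*b)),P[n][0].round(4),P[n][1].round(4))
for i in(0,1):
    c=(P["cl"][i]+P["cr"][i])/2;p=(P["pl"][i]+P["pr"][i])/2;v=p-c
    e=[P[k+"l"][i]-P[k+"r"][i] for k in "cp"]
    print(c,p,np.linalg.norm(v),"yaw",np.arctan2(v[1],v[0]),[np.arctan2(x[1],x[0])-np.pi/2 for x in e],"grip",c+v*64/137)
```

```text
cl (array([ 0.37824184, -0.20462992,  0.07000648]), np.float64(0.010595000492474454)) [ 0.3829 -0.202   0.07  ] [ 0.3741 -0.2083  0.07  ]
cr (array([ 0.34583345, -0.3130532 ,  0.05793625]), np.float64(0.00010587724291341236)) [ 0.3473 -0.3092  0.07  ] [ 0.3407 -0.2961  0.07  ]
pl (array([ 0.50610542, -0.23764038,  0.08218557]), np.float64(0.003237327111569171)) [ 0.5078 -0.2399  0.07  ] [ 0.5126 -0.2551  0.07  ]
pr (array([ 0.47507813, -0.36039705,  0.05964154]), np.float64(0.002351013144745309)) [ 0.4742 -0.3573  0.07  ] [ 0.4699 -0.3444  0.07  ]
[ 0.36512447 -0.25561356  0.07      ] [ 0.49096118 -0.29859192  0.07      ] 0.13297374296449183 yaw -0.3291188993760997 [np.float64(-0.3208829964690483), np.float64(-0.2789399281527878)] grip [ 0.4239095  -0.27569104  0.07      ]
[ 0.35739154 -0.25220367  0.07      ] [ 0.49124595 -0.29977049  0.07      ] 0.14205493386323478 yaw -0.34144393540781076 [np.float64(-0.36338472385041465), np.float64(-0.4461998201058066)] grip [ 0.41992206 -0.27442467  0.07      ]
```

>>> {"api": "apply_moves", "payload": {"targets": [{"translation": [0, 0, 0], "twist": 0.8, "hand": 1}, {"translation": [0, 0, 0], "twist": 0.8, "hand": 1}, {"translation": [0, 0, 0], "twist": 0.8, "hand": 1}, {"translation": [0, 0, 0], "twist": 0.8, "hand": 1}, {"translation": [0.1, 0.41, 0], "twist": 0, "hand": 1}, {"translation": [0.1, 0.41, 0], "twist": 0, "hand": 1}, {"translation": [0.1, 0.41, 0], "twist": 0, "hand": 1}, {"translation": [0.1, 0.41, 0], "twist": 0, "hand": 1}]}}

```text
time: 13.2
tool_pos: [0.4408, -0.1074, 0.2106]
tool_rot: [-0.0, 0.987, -0.158, 0.0]
contact_force: [0.6, -0.1, -0.2]
gripper_width: 1.001
grasp_force: 0.0
```

>>> {"api": "apply_moves", "payload": {"targets": [{"translation": [0.1, 0.41, 0], "twist": 0, "hand": 1}, {"translation": [0.1, 0.41, 0], "twist": 0, "hand": 1}, {"translation": [0.1, 0.41, 0], "twist": 0, "hand": 1}, {"translation": [0.09, 0.39, 0], "twist": 0, "hand": 1}, {"translation": [0, 0, 0.3], "twist": 0, "hand": 1}, {"translation": [0, 0, 0], "twist": 0, "hand": 1}]}}

```text
time: 13.8
tool_pos: [0.425, -0.2718, 0.1763]
tool_rot: [-0.002, 0.987, -0.16, -0.003]
contact_force: [-1.1, 0.9, -0.6]
gripper_width: 0.997
grasp_force: 0.0
```

Run:
```python
from h import *
togo((.4225,-.2755,.06),-1.571-.325)
f=grab_frame("top"); s=grab_frame("side")
cv2.imwrite("pics/m6.png",np.hstack([crop(f,365,210,80,75,5)[:],crop(s,310,130,80,75,5)])[:600,:,::-1])
```

```text
t 13.8 pos [ 0.425  -0.2718  0.1763] shift [-0.003  0.047  1.163] twist 0.042751310976840706 yyaw -1.892 tilt [-0.0058  0.0056 -1.    ] q6 1.17
```

View pics/m6.png

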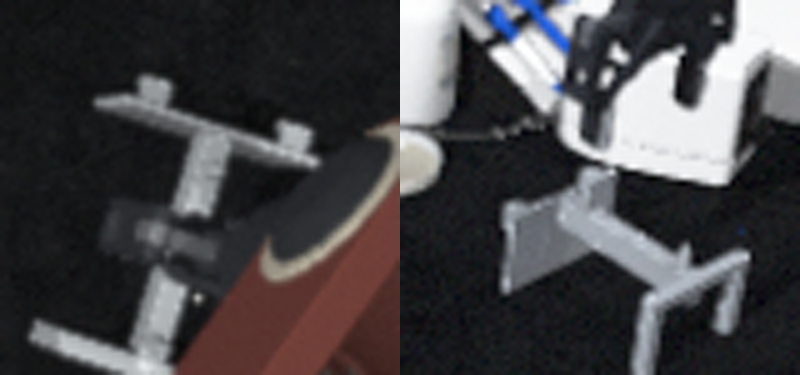

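The fingers straddle the bar (top crop centre about (190,220)), so I'm going down.

>>> {"api": "apply_moves", "payload": {"targets": [{"translation": [0, 0.02, 0.4], "twist": 0, "hand": 1}, {"translation": [0, 0, 0.4], "twist": 0, "hand": 1}, {"translation": [0, 0, 0.36], "twist": 0, "hand": 1}, {"translation": [0, 0, 0], "twist": 0, "hand": 1}, {"translation": [0, 0, 0], "twist": 0, "hand": 0}, {"translation": [0, 0, 0], "twist": 0, "hand": 0}, {"translation": [0, 0, 0], "twist": 0, "hand": 0}, {"translation": [0, 0, 0], "twist": 0, "hand": 0}]}}

```text
time: 14.7
tool_pos: [0.4265, -0.2755, 0.0664]
tool_rot: [0.001, 0.987, -0.159, 0.002]
contact_force: [-0.2, -0.5, 3.5]
gripper_width: 0.333
grasp_force: 3.4
```

>>> {"api": "apply_moves", "payload": {"targets": [{"translation": [0, 0, 0], "twist": 0, "hand": 0}, {"translation": [0, 0, 0], "twist": 0, "hand": 0}, {"translation": [0, 0, 0], "twist": 0, "hand": 0}, {"translation": [0, 0, 0], "twist": 0, "hand": 0}, {"translation": [0, 0, 0], "twist": 0, "hand": 0}, {"translation": [0, 0, 0], "twist": 0, "hand": 0}]}}

```text
time: 15.3
tool_pos: [0.4265, -0.2761, 0.0665]
tool_rot: [0.001, 0.987, -0.159, 0.001]
contact_force: [-2.1, -0.8, 6.7]
gripper_width: 0.152
grasp_force: 60.4
```

Run:
```python
from h import *
togo((.4225,-.2755,.06),-1.571-.325)
```

```text
t 15.3 pos [ 0.4265 -0.2761  0.0665] shift [-0.04   0.006  0.065] twist 0.057038788750145564 yyaw -1.89 tilt [ 0.0024 -0.0034 -1.    ] q6 1.17
```

>>> {"api": "apply_moves", "payload": {"targets": [{"translation": [0, 0, -0.3], "twist": 0, "hand": 0}, {"translation": [0, 0, -0.4], "twist": 0, "hand": 0}, {"translation": [0, 0, -0.4], "twist": 0, "hand": 0}, {"translation": [0, 0, -0.2], "twist": 0, "hand": 0}, {"translation": [0, 0, 0], "twist": -0.75, "hand": 0}, {"translation": [0, 0, 0], "twist": -0.75, "hand": 0}, {"translation": [0, 0, 0], "twist": -0.75, "hand": 0}, {"translation": [0, 0, 0], "twist": -0.75, "hand": 0}]}}

```text
time: 16.1
tool_pos: [0.4247, -0.2738, 0.1931]
tool_rot: [-0.001, 1.0, -0.009, -0.001]
contact_force: [-0.1, 0.5, -4.3]
gripper_width: 0.15
grasp_force: 59.2
```

>>> {"api": "apply_moves", "payload": {"targets": [{"translation": [0.15, -0.4, 0], "twist": 0, "hand": 0}, {"translation": [0.15, -0.4, 0], "twist": 0, "hand": 0}, {"translation": [0.15, -0.4, 0], "twist": 0, "hand": 0}, {"translation": [0.15, -0.4, 0], "twist": 0, "hand": 0}, {"translation": [0.15, -0.4, 0], "twist": 0, "hand": 0}, {"translation": [0.15, -0.37, 0], "twist": 0, "hand": 0}, {"translation": [0, 0, 0.3], "twist": 0, "hand": 0}, {"translation": [0, 0, 0.3], "twist": 0, "hand": 0}]}}

```text
time: 16.9
tool_pos: [0.5216, -0.038, 0.1347]
tool_rot: [-0.0, 1.0, -0.009, 0.002]
contact_force: [10.1, -0.4, 11.2]
gripper_width: 0.157
grasp_force: 66.1
```

Run:
```python
from h import *
togo((.562,-.0402,.1085),-1.591)
f=grab_frame("top"); s=grab_frame("side")
cv2.imwrite("pics/t7.png",f[:,:,::-1]);cv2.imwrite("pics/s7.png",s[:,:,::-1])
cv2.imwrite("pics/m7.png",np.vstack([np.hstack([crop(f,275,140,80,60,5),crop(s,235,150,80,60,5)]),np.hstack([crop(cv2.imread("pics/t5.png")[:,:,::-1],275,140,80,60,5),crop(cv2.imread("pics/s5.png")[:,:,::-1],235,150,80,60,5)])])[:,:,::-1])
```

```text
t 16.9 pos [ 0.5216 -0.038   0.1347] shift [0.404 0.015 0.264] twist 0.02237992588470794 yyaw -1.589 tilt [ 3.9e-03  2.0e-04 -1.0e+00] q6 1.37
```

View pics/m7.png

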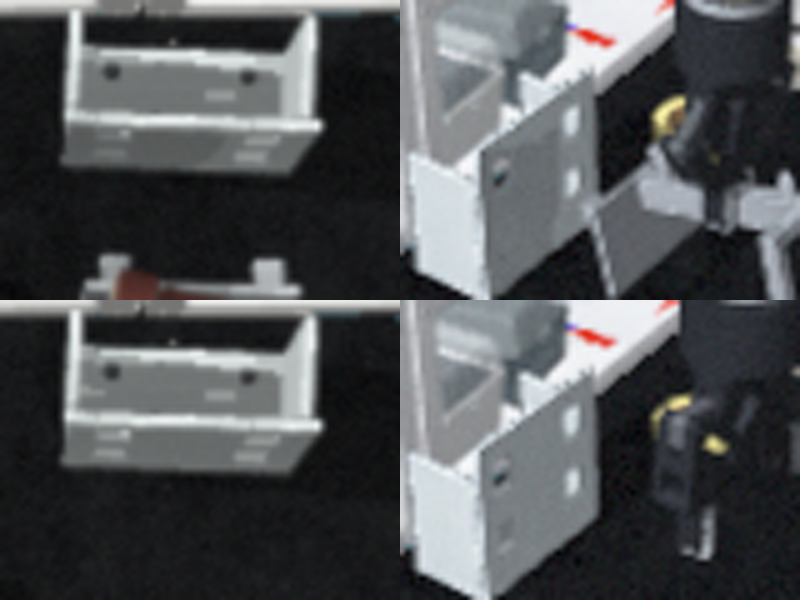

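A force of 10 N in x and 11 N up: a front foot of the bracket is touching the cap of the nearer bottle. I'll back off up and forward, then look.

>>> {"api": "apply_moves", "payload": {"targets": [{"translation": [0, 0, -0.15], "twist": 0, "hand": 0}, {"translation": [0, 0, -0.25], "twist": 0, "hand": 0}, {"translation": [0.15, 0, 0], "twist": 0, "hand": 0}, {"translation": [0, 0, 0], "twist": 0, "hand": 0}]}}

```text
time: 17.4
tool_pos: [0.5373, -0.0405, 0.178]
tool_rot: [0.001, 1.0, -0.01, 0.003]
contact_force: [0.2, 0.1, -3.0]
gripper_width: 0.147
grasp_force: 61.7
```

Run:
```python
from h import *
togo((.562,-.0402,.1085),-1.591); print(tool()[2]["contact_force"])
f=grab_frame("top"); s=grab_frame("side")
cv2.imwrite("pics/t8.png",f[:,:,::-1]);cv2.imwrite("pics/s8.png",s[:,:,::-1])
cv2.imwrite("pics/m8.png",np.vstack([np.hstack([crop(f,265,130,80,60,5),crop(f,250,180,80,60,5)]),np.hstack([crop(s,260,130,80,60,5),crop(s,270,180,80,60,5)])])[:,:,::-1])
```

```text
t 17.4 pos [ 0.5373 -0.0405  0.178 ] shift [ 0.243 -0.009  0.697] twist -0.0038909706882983564 yyaw -1.591 tilt [ 0.0055 -0.0012 -1.    ] q6 1.38
[ 0.24424778  0.13315328 -2.9680671 ]
```

View pics/m8.png

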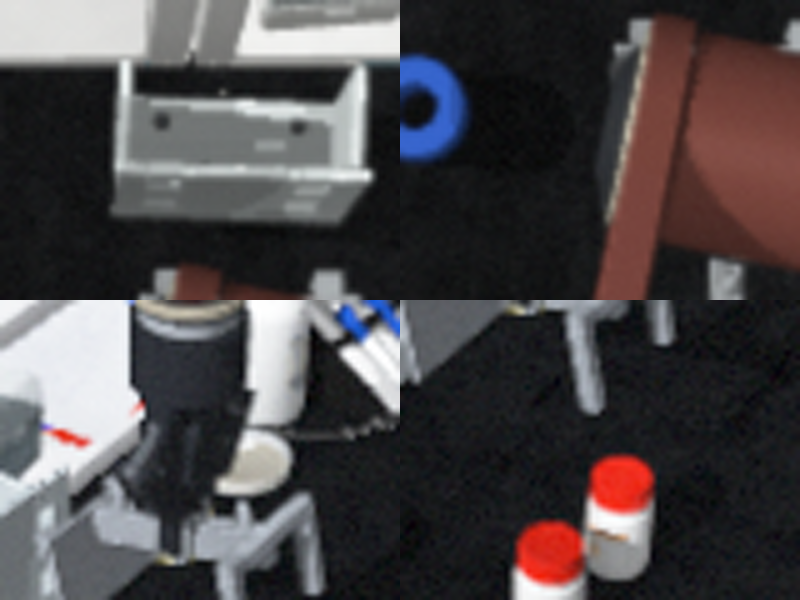

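Both bottles still stand. I'll check the bracket's pitch in the hand by projecting its model into the side picture; foot tips are seen at side (308.4,202.4) and (322.6,189).

```bash
cat >> h.py <<'E'
def brk(dx,pitch,roll=0):
    """project bracket points; returns dict; pitch about tool y [deg], + = front crossbar down"""
    t,r,s=tool(); m=r.as_matrix(); X=m[:,0];Y=np.cross([0,0,1],X); B=np.c_[X,Y,np.cross(X,Y)]@R.from_euler("y",-pitch,degrees=True).as_matrix()
    g=t-np.array([0,0,.0095])+dx*X
    pts=dict(footL=(-64,45,-57),footR=(-64,-45,-57),cbL=(-64,50,13),cbR=(-64,-50,13),plL=(75,55,13),plR=(75,-55,13),pin=(-50,0,31),tabL=(84,40,9),tabR=(84,-40,9))
    return {k:g+B@(np.array(v)/1000) for k,v in pts.items()}
E
python3 - <<'E'
from h import *
print(tool()[0])
for p in(-6,-3,0,3,6):
    print(p,{k:proj("side",v).round(1).tolist() for k,v in brk(-.004,p).items()})
print({k:proj("top",v).round(1).tolist() for k,v in brk(-.004,0).items()})
f=cv2.imread("pics/s8.png"); o=crop(f,255,140,80,75,10)[:600]
for p,c in((0,(0,255,0)),):
    for k,v in brk(-.004,p).items():
        u=(proj("side",v)-[255,140]+.5)*10; cv2.drawMarker(o,tuple(int(x) for x in u),c,0,14,1)
cv2.imwrite("pics/s8o.png",o)
E
```

```text
[ 0.53507248 -0.04003018  0.17544883]
-6 {'footL': [307.7, 203.2], 'footR': [322.0, 189.4], 'cbL': [305.7, 185.6], 'cbR': [322.2, 170.7], 'plL': [268.9, 175.7], 'plR': [288.0, 160.8], 'pin': [310.1, 172.1], 'tabL': [269.6, 174.0], 'tabR': [283.4, 163.2]}
-3 {'footL': [306.9, 203.8], 'footR': [321.2, 190.0], 'cbL': [305.9, 186.6], 'cbR': [322.4, 171.6], 'plL': [269.0, 174.8], 'plR': [288.1, 159.8], 'pin': [310.6, 172.9], 'tabL': [269.6, 172.9], 'tabR': [283.5, 162.1]}
0 {'footL': [306.1, 204.3], 'footR': [320.4, 190.5], 'cbL': [306.1, 187.5], 'cbR': [322.5, 172.6], 'plL': [269.1, 173.8], 'plR': [288.2, 158.9], 'pin': [311.0, 173.7], 'tabL': [269.7, 171.8], 'tabR': [283.6, 161.0]}
3 {'footL': [305.3, 204.7], 'footR': [319.6, 191.0], 'cbL': [306.2, 188.5], 'cbR': [322.6, 173.5], 'plL': [269.3, 172.9], 'plR': [288.4, 158.0], 'pin': [311.4, 174.6], 'tabL': [269.8, 170.8], 'tabR': [283.7, 160.0]}
6 {'footL': [304.4, 205.1], 'footR': [318.7, 191.4], 'cbL': [306.3, 189.4], 'cbR': [322.7, 174.4], 'plL': [269.5, 172.0], 'plR': [288.7, 157.1], 'pin': [311.7, 175.5], 'tabL': [269.9, 169.7], 'tabR': [283.9, 159.0]}
{'footL': [295.2, 245.9], 'footR': [329.5, 246.4], 'cbL': [294.1, 246.3], 'cbR': [334.9, 246.9], 'plL': [292.7, 190.0], 'plR': [337.1, 190.6], 'pin': [315.1, 240.9], 'tabL': [298.7, 186.7], 'tabR': [330.8, 187.1]}
```

View pics/s8o.png

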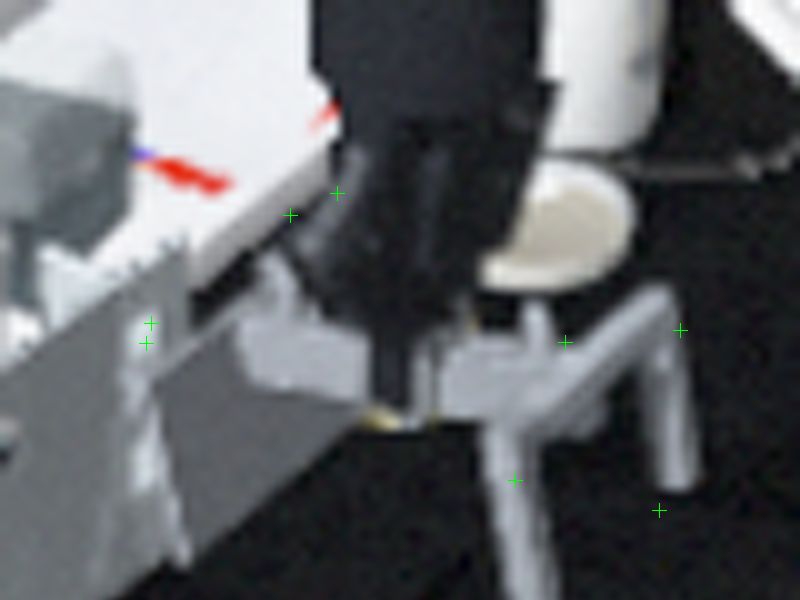

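The overlay shows the bracket pitched in the hand, with its front up. I'll fit the pitch.

```bash
cat > fit.py <<'E'
from h import *
from scipy.optimize import least_squares
def fit(obs,tpos):
    t,r,s=tool(); m=r.as_matrix(); X=m[:,0];X=X*[1,1,0];X/=np.linalg.norm(X);Y=np.cross([0,0,1],X);B0=np.c_[X,Y,[0,0,1]]
    def pts(p,k):
        return tpos-[0,0,.0095]+B0@(R.from_euler("y",-p[2],degrees=True).as_matrix()@(np.array(k)/1000+0)+[p[0],p[3],p[1]])
    f=lambda p: np.r_[np.concatenate([proj("side",pts(p,k))-o for k,o in obs]),p[2]*0]
    q=least_squares(f,[0,0,-8,0],loss="soft_l1"); print(q.x.round(4),"res",q.fun.round(1)); return q.x,pts
E
python3 - <<'E'
from fit import *
c=lambda x,y:np.array([255+x/10-.5,140+y/10-.5])
obs=[((-64,-50,13),c(672,290)),((-64,-45,-57),c(680,487)),((75,55,13),c(147,378)),((75,55,-57),c(187,562)),((-50,0,31),c(535,300)),((84,-40,11),c(273,250))]
x,pts=fit(obs,np.array([.5373,-.0405,.178]))
E
```

```text
[-1.20000e-03 -5.80000e-03 -1.23155e+01 -4.30000e-03] res [-0.7 -0.1  0.3 -0.6 -0.6  0.2 -0.5 -0.2  0.5  0.5  1.3  0.2 -0. ]
```

The bracket is pitched 12° in the hand. I'll set it down on the clear bench here, let it stand level, and grip it again.

>>> {"api": "apply_moves", "payload": {"targets": [{"translation": [0.22, 0, 0], "twist": 0, "hand": 0}, {"translation": [0, 0, 0.4], "twist": 0, "hand": 0}, {"translation": [0, 0, 0.3], "twist": 0, "hand": 0}, {"translation": [0, 0, 0.12], "twist": 0, "hand": 0}, {"translation": [0, 0, 0.06], "twist": 0, "hand": 0}, {"translation": [0, 0, 0], "twist": 0, "hand": 0}]}}

```text
time: 18.1
tool_pos: [0.5569, -0.0403, 0.0864]
tool_rot: [-0.0, 1.0, -0.01, -0.0]
contact_force: [-0.2, 0.2, -3.6]
gripper_width: 0.152
grasp_force: 61.5
```

Lower a little further in small steps until the bracket touches.

>>> {"api": "apply_moves", "payload": {"targets": [{"translation": [0, 0, 0.05], "twist": 0, "hand": 0}, {"translation": [0, 0, 0.04], "twist": 0, "hand": 0}, {"translation": [0, 0, 0.04], "twist": 0, "hand": 0}, {"translation": [0, 0, 0], "twist": 0, "hand": 0}]}}

```text
time: 18.5
tool_pos: [0.5578, -0.0405, 0.0793]
tool_rot: [0.0, 1.0, -0.01, -0.001]
contact_force: [-19.4, 1.6, 25.2]
gripper_width: 0.152
grasp_force: 66.1
```

>>> {"api": "apply_moves", "payload": {"targets": [{"translation": [0, 0, 0], "twist": 0, "hand": 1}, {"translation": [0, 0, 0], "twist": 0, "hand": 1}, {"translation": [0, 0, 0], "twist": 0, "hand": 1}, {"translation": [0, 0, 0], "twist": 0, "hand": 1}, {"translation": [0, 0, 0.06], "twist": 0, "hand": 1}, {"translation": [0, 0, 0.08], "twist": 0, "hand": 1}, {"translation": [0, 0, 0], "twist": 0, "hand": 1}, {"translation": [0, 0, 0], "twist": 0, "hand": 1}]}}

```text
time: 19.3
tool_pos: [0.5566, -0.0401, 0.0584]
tool_rot: [-0.0, 1.0, -0.01, -0.001]
contact_force: [1.5, -0.2, 0.7]
gripper_width: 1.0
grasp_force: 0.0
```

>>> {"api": "apply_moves", "payload": {"targets": [{"translation": [0, 0, -0.02], "twist": 0, "hand": 0}, {"translation": [0, 0, 0], "twist": 0, "hand": 0}, {"translation": [0, 0, 0], "twist": 0, "hand": 0}, {"translation": [0, 0, 0], "twist": 0, "hand": 0}, {"translation": [0, 0, 0], "twist": 0, "hand": 0}, {"translation": [0, 0, 0], "twist": 0, "hand": 0}, {"translation": [0, 0, 0], "twist": 0, "hand": 0}, {"translation": [0, 0, 0], "twist": 0, "hand": 0}]}}

```text
time: 20.1
tool_pos: [0.5574, -0.0404, 0.0616]
tool_rot: [0.0, 1.0, -0.01, 0.0]
contact_force: [-0.2, -1.4, 1.1]
gripper_width: 0.155
grasp_force: 59.1
```

>>> {"api": "apply_moves", "payload": {"targets": [{"translation": [0, 0, 0], "twist": 0, "hand": 0}, {"translation": [0, 0, 0], "twist": 0, "hand": 0}, {"translation": [0, 0, 0], "twist": 0, "hand": 0}, {"translation": [0, 0, 0], "twist": 0, "hand": 0}]}}

```text
time: 20.5
tool_pos: [0.5574, -0.0404, 0.0616]
tool_rot: [0.0, 1.0, -0.01, 0.0]
contact_force: [-0.4, -1.6, 3.3]
gripper_width: 0.158
grasp_force: 59.1
```

Run:
```python
from h import *
togo((.562,-.0402,.1085),-1.591)
f=grab_frame("top"); s=grab_frame("side")
cv2.imwrite("pics/t9.png",f[:,:,::-1]);cv2.imwrite("pics/s9.png",s[:,:,::-1])
cv2.imwrite("pics/m9.png",np.hstack([crop(f,280,145,55,75,7),crop(s,240,150,56,75,7)])[:,:,::-1])
```

```text
t 20.5 pos [ 0.5574 -0.0404  0.0616] shift [ 0.046 -0.002 -0.469] twist -5.1682554347287635e-05 yyaw -1.591 tilt [ 5.e-04 -3.e-04 -1.e+00] q6 1.39
```

View pics/m9.png

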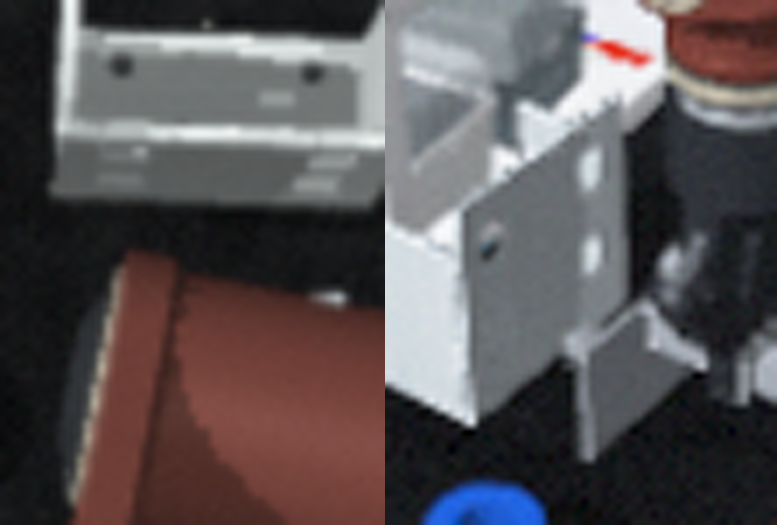

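The plate is vertical again. I'll now work out the relative y of the tabs against the upright within the same top picture, using m7 (tabs at (298,192.4) and (328.4,193.6)).

Run:
```python
from h import *
for z in(.105,.111,.117):
    a,b=atz("top",298,192.4,z),atz("top",328.4,193.6,z); print("tabs",a.round(4),b.round(4),"mid",((a+b)/2).round(4))
# column profile edges, upright in t5 (no occlusion): gradient subpixel on rows of front face
g=cv2.cvtColor(cv2.imread("pics/t5.png"),cv2.COLOR_BGR2GRAY).astype(float)
def edge(row,lo,hi,sgn):
    d=np.diff(g[row,lo:hi])*sgn; i=d.argmax(); j=slice(max(i-1,0),i+2); w=np.clip(d[j],0,None); return lo+.5+(np.arange(len(d))[j]*w).sum()/w.sum()
for r in range(163,174): print(r,edge(r,280,296,1).round(2),edge(r,328,346,-1).round(2))
for c in range(292,338,6):
    d=np.diff(g[156:180,c]); print(c,np.round(d).astype(int).tolist())
```

```text
tabs [ 0.61   -0.0026  0.105 ] [ 0.6061 -0.0835  0.105 ] mid [ 0.608 -0.043  0.105]
tabs [ 0.6093 -0.0023  0.111 ] [ 0.6054 -0.0828  0.111 ] mid [ 0.6073 -0.0425  0.111 ]
tabs [ 0.6085 -0.0021  0.117 ] [ 0.6047 -0.0821  0.117 ] mid [ 0.6066 -0.0421  0.117 ]
163 287.26 336.96
164 287.24 338.87
165 287.21 338.91
166 287.26 338.73
167 287.33 337.62
168 287.36 336.86
169 287.31 336.32
170 287.24 335.43
171 286.67 334.59
172 286.68 333.9
173 286.71 333.37
292 [24, 3, -22, -9, 7, 42, 43, -25, -56, -19, -1, 0, 2, 0, 1, -5, -43, -30, -7, 2, -2, -1, 1]
298 [6, -2, 1, 2, 6, 47, 47, -16, -63, 7, 6, -30, 1, 25, -12, -23, -39, -38, -10, -1, 2, 1, 0]
304 [0, -2, -2, 2, 0, 17, 78, 14, -74, -39, -4, 0, 1, 0, 1, -2, -18, -43, -20, 1, -4, -3, 3]
310 [2, -3, -2, 3, -2, 19, 85, 9, -79, -38, -3, -1, 1, 1, 2, -1, -19, -45, -25, -1, -1, 2, 4]
316 [3, 20, 3, -20, -7, 10, 64, 28, -64, -40, -5, -2, 0, 1, -1, 1, -5, -48, -37, -4, 3, 5, 0]
322 [4, 4, 2, -5, -3, 5, 44, 45, -25, -56, -22, 2, 0, 20, 13, -20, -15, -48, -38, -3, 1, 0, 4]
328 [2, -3, 2, 1, 1, 4, 46, 46, -15, -63, 1, 10, -27, 2, -6, -1, -8, -36, -39, -12, -2, 6, 0]
334 [0, 0, 1, 1, -1, -1, -8, 36, 4, -76, -42, -3, 1, -2, -15, -22, -29, -15, -4, -3, 3, 4, 3]
```

>>> {"api": "apply_moves", "payload": {"targets": [{"translation": [0, 0, -0.14], "twist": 0.06, "hand": 0}, {"translation": [0, 0, -0.15], "twist": 0.06, "hand": 0}, {"translation": [0, -0.03, -0.14], "twist": 0, "hand": 0}, {"translation": [0, 0, 0], "twist": 0, "hand": 0}]}}

```text
time: 21.0
tool_pos: [0.5591, -0.0371, 0.1076]
tool_rot: [0.0, 1.0, -0.016, 0.003]
contact_force: [1.5, -0.3, -3.4]
gripper_width: 0.151
grasp_force: 58.7
```

Run:
```python
from h import *
togo((.562,-.0366,.1046),-1.601); s0=tool()[0]
f=grab_frame("top"); s=grab_frame("side")
cv2.imwrite("pics/t10.png",f[:,:,::-1]);cv2.imwrite("pics/s10.png",s[:,:,::-1])
v=brk(0,0)
print({k:(proj("top",p).round(1).tolist(),proj("side",p).round(1).tolist()) for k,p in v.items()})
cv2.imwrite("pics/m10.png",np.hstack([crop(f,280,150,50,75,8)[:600],crop(s,245,145,50,75,8)])[:,:,::-1])
```

```text
t 21.0 pos [ 0.5591 -0.0371  0.1076] shift [ 0.028 -0.006  0.03 ] twist -0.01666363980920016 yyaw -1.603 tilt [ 5.5e-03 -7.0e-04 -1.0e+00] q6 1.4
{'footL': ([293.1, 235.9], [297.9, 218.4]), 'footR': ([325.1, 236.6], [312.2, 204.7]), 'cbL': ([291.9, 235.6], [297.6, 202.9]), 'cbR': ([329.8, 236.5], [314.0, 187.9]), 'plL': ([291.2, 183.2], [262.8, 188.8]), 'plR': ([332.5, 184.2], [281.7, 173.8]), 'pin': ([311.4, 230.6], [302.6, 189.4]), 'tabL': ([296.8, 180.2], [263.4, 186.7]), 'tabR': ([326.8, 180.9], [277.2, 175.9])}
```

View pics/m10.png

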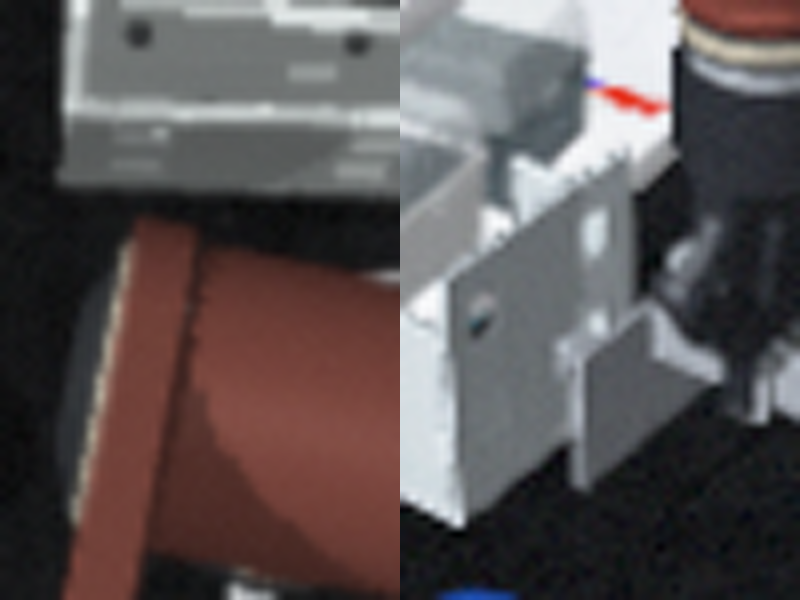

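The picture shows the plate's left edge at side (266,205) at the bottom, level and vertical, and the right tab at top (326.4,183.9). I'll compute plate against upright in the side camera alone.

Run:
```python
from h import *
u=atz("side",252.4,210.2,0); ut=atz("side",251.1,179.9,.135)
c=lambda x,y:(245+(x-400+.5)/8-.5,145+(y+.5)/8-.5)
for z0 in(.044,.0465):
    b=atz("side",*c(572,487),z0); bf=atz("side",*c(583,489),z0);t=atz("side",*c(571,360),z0+.07);tf=atz("side",*c(583,355),z0+.07); print("plate rear bot",b.round(4),"front bot",bf.round(4),"rear top",t.round(4),"front top",tf.round(4))
print("upright bot",u.round(4),"top",ut.round(4)); t,r,s=tool(); print(t)
g=r.as_matrix(); print("model plL rear", brk(0,0)["plL"], "model with -.005", brk(-.005,0)["plL"])
```

```text
plate rear bot [0.6207 0.0187 0.044 ] front bot [0.6159 0.0172 0.044 ] rear top [0.6184 0.019  0.114 ] front top [0.6162 0.0134 0.114 ]
plate rear bot [0.6188 0.0212 0.0465] front bot [0.614  0.0196 0.0465] rear top [0.6163 0.0217 0.1165] front top [0.6142 0.0161 0.1165]
upright bot [0.6787 0.0249 0.    ] top [0.6752 0.025  0.135 ]
[ 0.55755697 -0.03706544  0.10507455]
model plL rear [0.63425563 0.01551546 0.10867263] model with -.005 [0.62925817 0.01567491 0.10866609]
```

>>> {"api": "apply_moves", "payload": {"targets": [{"translation": [0.1, 0.015, 0], "twist": 0, "hand": 0}, {"translation": [0.1, 0, 0], "twist": 0, "hand": 0}, {"translation": [0, 0, 0], "twist": 0, "hand": 0}, {"translation": [0, 0, 0], "twist": 0, "hand": 0}]}}

```text
time: 21.5
tool_pos: [0.5774, -0.0394, 0.1038]
tool_rot: [-0.0, 1.0, -0.016, -0.001]
contact_force: [-0.5, 0.6, -4.2]
gripper_width: 0.152
grasp_force: 58.6
```

Run:
```python
from h import *
togo((.582,-.0389,.1046),-1.601); print(tool()[2]["contact_force"])
```

```text
t 21.5 pos [ 0.5774 -0.0394  0.1038] shift [ 0.046 -0.006 -0.008] twist -0.02011801837669802 yyaw -1.603 tilt [-1.1e-03  2.0e-04 -1.0e+00] q6 1.41
[-0.50205667  0.59189111 -4.18798052]
```

>>> {"api": "apply_moves", "payload": {"targets": [{"translation": [0.04, 0, -0.01], "twist": 0, "hand": 0}, {"translation": [0.03, 0, 0], "twist": 0, "hand": 0}, {"translation": [0.03, 0, 0], "twist": 0, "hand": 0}, {"translation": [0, 0, 0], "twist": 0, "hand": 0}]}}

```text
time: 21.9
tool_pos: [0.5876, -0.0397, 0.1055]
tool_rot: [0.0, 1.0, -0.016, 0.0]
contact_force: [-0.3, 0.8, -3.5]
gripper_width: 0.154
grasp_force: 58.6
```

>>> {"api": "apply_moves", "payload": {"targets": [{"translation": [0.03, 0, 0], "twist": 0, "hand": 0}, {"translation": [0.03, 0, 0], "twist": 0, "hand": 0}, {"translation": [0, 0, 0], "twist": 0, "hand": 0}]}}

```text
time: 22.2
tool_pos: [0.5936, -0.0399, 0.1054]
tool_rot: [0.0, 1.0, -0.016, 0.0]
contact_force: [-0.0, 0.3, -2.2]
gripper_width: 0.153
grasp_force: 58.6
```

>>> {"api": "apply_moves", "payload": {"targets": [{"translation": [0.03, 0, 0], "twist": 0, "hand": 0}, {"translation": [0.02, 0, 0], "twist": 0, "hand": 0}, {"translation": [0, 0, 0], "twist": 0, "hand": 0}]}}

```text
time: 22.5
tool_pos: [0.5985, -0.0401, 0.1054]
tool_rot: [-0.0, 1.0, -0.016, 0.0]
contact_force: [-0.1, 0.1, -3.2]
gripper_width: 0.158
grasp_force: 58.6
```

>>> {"api": "apply_moves", "payload": {"targets": [{"translation": [0.03, 0, 0], "twist": 0, "hand": 0}, {"translation": [0.02, 0, 0], "twist": 0, "hand": 0}, {"translation": [0, 0, 0], "twist": 0, "hand": 0}]}}

```text
time: 22.8
tool_pos: [0.6035, -0.0402, 0.1054]
tool_rot: [0.0, 1.0, -0.016, 0.0]
contact_force: [-0.8, -0.8, -2.9]
gripper_width: 0.154
grasp_force: 58.6
```

>>> {"api": "apply_moves", "payload": {"targets": [{"translation": [0.03, 0, 0], "twist": 0, "hand": 0}, {"translation": [0.02, 0, 0], "twist": 0, "hand": 0}, {"translation": [0, 0, 0], "twist": 0, "hand": 0}]}}

```text
time: 23.1
tool_pos: [0.6085, -0.0404, 0.1054]
tool_rot: [0.0, 1.0, -0.016, 0.0]
contact_force: [-0.4, -0.3, -3.6]
gripper_width: 0.151
grasp_force: 58.6
```

>>> {"api": "apply_moves", "payload": {"targets": [{"translation": [0.03, 0, 0], "twist": 0, "hand": 0}, {"translation": [0, 0, 0], "twist": 0, "hand": 0}]}}

```text
time: 23.3
tool_pos: [0.6115, -0.0405, 0.1054]
tool_rot: [0.0, 1.0, -0.016, 0.0]
contact_force: [-0.5, -0.3, -3.2]
gripper_width: 0.157
grasp_force: 58.6
```

>>> {"api": "apply_moves", "payload": {"targets": [{"translation": [0.03, 0, 0], "twist": 0, "hand": 0}, {"translation": [0, 0, 0], "twist": 0, "hand": 0}]}}

```text
time: 23.5
tool_pos: [0.6145, -0.0405, 0.1054]
tool_rot: [0.0, 1.0, -0.016, 0.0]
contact_force: [0.9, -0.6, -3.2]
gripper_width: 0.152
grasp_force: 58.6
```

>>> {"api": "apply_moves", "payload": {"targets": [{"translation": [0.02, 0, 0], "twist": 0, "hand": 0}, {"translation": [0, 0, 0], "twist": 0, "hand": 0}]}}

```text
time: 23.7
tool_pos: [0.6164, -0.0406, 0.1053]
tool_rot: [0.0, 1.0, -0.016, 0.0]
contact_force: [0.1, -0.0, -4.2]
gripper_width: 0.157
grasp_force: 58.6
```

>>> {"api": "apply_moves", "payload": {"targets": [{"translation": [0.02, 0, 0], "twist": 0, "hand": 0}, {"translation": [0, 0, 0], "twist": 0, "hand": 0}]}}

```text
time: 23.9
tool_pos: [0.6174, -0.0404, 0.1051]
tool_rot: [-0.0, 1.0, -0.016, -0.001]
contact_force: [-5.0, 0.9, -1.7]
gripper_width: 0.151
grasp_force: 59.0
```

>>> {"api": "apply_moves", "payload": {"targets": [{"translation": [0, 0, 0.03], "twist": 0, "hand": 0}, {"translation": [0, 0, 0.03], "twist": 0, "hand": 0}, {"translation": [0, 0, 0], "twist": 0, "hand": 0}]}}

```text
time: 24.2
tool_pos: [0.6174, -0.0407, 0.0987]
tool_rot: [0.0, 1.0, -0.016, -0.001]
contact_force: [-4.4, -0.3, -3.0]
gripper_width: 0.154
grasp_force: 58.8
```

>>> {"api": "apply_moves", "payload": {"targets": [{"translation": [0, 0, 0.03], "twist": 0, "hand": 0}, {"translation": [0, 0, 0.02], "twist": 0, "hand": 0}, {"translation": [0, 0, 0], "twist": 0, "hand": 0}]}}

```text
time: 24.5
tool_pos: [0.6174, -0.0407, 0.094]
tool_rot: [0.0, 1.0, -0.016, -0.001]
contact_force: [-6.0, 0.1, -1.9]
gripper_width: 0.154
grasp_force: 58.9
```

>>> {"api": "apply_moves", "payload": {"targets": [{"translation": [0, 0, 0.02], "twist": 0, "hand": 0}, {"translation": [0, 0, 0.02], "twist": 0, "hand": 0}, {"translation": [0, 0, 0], "twist": 0, "hand": 0}]}}

```text
time: 24.8
tool_pos: [0.6174, -0.0407, 0.0901]
tool_rot: [0.0, 1.0, -0.016, -0.001]
contact_force: [-5.9, 0.6, -1.4]
gripper_width: 0.155
grasp_force: 59.0
```

>>> {"api": "apply_moves", "payload": {"targets": [{"translation": [0, 0, 0.02], "twist": 0, "hand": 0}, {"translation": [0, 0, 0], "twist": 0, "hand": 0}]}}

```text
time: 25.0
tool_pos: [0.6175, -0.0406, 0.0895]
tool_rot: [-0.0, 1.0, -0.016, -0.001]
contact_force: [-9.0, 0.6, 6.0]
gripper_width: 0.155
grasp_force: 60.0
```

Contact came exactly at the seat height (grip z ≈ 0.085). I'll press slightly and tug back to confirm the hooks hold.

>>> {"api": "apply_moves", "payload": {"targets": [{"translation": [0, 0, 0.02], "twist": 0, "hand": 0}, {"translation": [0, 0, 0], "twist": 0, "hand": 0}]}}

```text
time: 25.2
tool_pos: [0.6175, -0.0405, 0.0893]
tool_rot: [-0.0, 1.0, -0.017, -0.002]
contact_force: [-15.7, 2.1, 13.6]
gripper_width: 0.155
grasp_force: 61.4
```

>>> {"api": "apply_moves", "payload": {"targets": [{"translation": [-0.03, 0, 0], "twist": 0, "hand": 0}, {"translation": [-0.02, 0, 0], "twist": 0, "hand": 0}, {"translation": [0, 0, 0], "twist": 0, "hand": 0}]}}

```text
time: 25.5
tool_pos: [0.6163, -0.0408, 0.0887]
tool_rot: [0.0, 1.0, -0.016, 0.005]
contact_force: [3.9, 0.1, 1.7]
gripper_width: 0.153
grasp_force: 59.2
```

>>> {"api": "apply_moves", "payload": {"targets": [{"translation": [0.02, 0, 0], "twist": 0, "hand": 0}, {"translation": [0, 0, 0], "twist": 0, "hand": 1}, {"translation": [0, 0, 0], "twist": 0, "hand": 1}, {"translation": [0, 0, 0], "twist": 0, "hand": 1}, {"translation": [0, 0, 0], "twist": 0, "hand": 1}, {"translation": [0, 0, -0.3], "twist": 0, "hand": 1}, {"translation": [0, 0, -0.45], "twist": 0, "hand": 1}, {"translation": [0, 0, -0.45], "twist": 0, "hand": 1}]}}

```text
time: 26.3
tool_pos: [0.6142, -0.0404, 0.2063]
tool_rot: [-0.0, 1.0, -0.016, -0.001]
contact_force: [1.3, -0.9, -0.5]
gripper_width: 1.003
grasp_force: 0.0
```

>>> {"api": "apply_moves", "payload": {"targets": [{"translation": [-0.35, -0.35, 0], "twist": 0, "hand": 1}, {"translation": [-0.35, -0.35, 0], "twist": 0, "hand": 1}, {"translation": [-0.35, -0.35, 0], "twist": 0, "hand": 1}, {"translation": [-0.35, -0.35, 0], "twist": 0, "hand": 1}, {"translation": [0, -0.4, 0], "twist": 0, "hand": 1}, {"translation": [0, 0, 0], "twist": 0, "hand": 1}]}}

```text
time: 26.9
tool_pos: [0.4796, 0.1472, 0.2062]
tool_rot: [-0.001, 1.0, -0.013, 0.0]
contact_force: [0.0, -0.6, 0.4]
gripper_width: 1.001
grasp_force: 0.0
```

Run:
```python
from h import *
togo((.4304,.2782,.2),-1.571+.03)
f=grab_frame("top"); s=grab_frame("side")
cv2.imwrite("pics/t11.png",f[:,:,::-1]);cv2.imwrite("pics/s11.png",s[:,:,::-1])
cv2.imwrite("pics/m11.png",np.vstack([np.hstack([crop(f,285,150,66,50,6),crop(s,245,140,66,50,6)]),np.hstack([crop(f,160,230,80,60,5),crop(s,220,245,78,60,5)])[:,:792]])[:,:,::-1])
```

```text
t 26.9 pos [0.4796 0.1472 0.2062] shift [-0.527 -1.297  0.063] twist -0.5667700775713747 yyaw -1.598 tilt [ 1.0e-04  1.3e-03 -1.0e+00] q6 1.75Traceback (most recent call last):
  File "<stdin>", line 5, in <module>
    return _nx.concatenate(arrs, 0, dtype=dtype, casting=casting)
           ~~~~~~~~~~~~~~~^^^^^^^^^^^^^^^^^^^^^^^^^^^^^^^^^^^^^^^
ValueError: all the input array dimensions except for the concatenation axis must match exactly, but along dimension 1, the array at index 0 has size 792 and the array at index 1 has size 790
```

Run:
```python
from h import *
f=cv2.imread("pics/t11.png");s=cv2.imread("pics/s11.png")
cv2.imwrite("pics/m11.png",np.vstack([np.hstack([crop(f,283,145,80,60,5),crop(s,240,140,80,60,5)]),np.hstack([crop(f,160,225,80,60,5),crop(s,222,250,80,60,5)])]))
```

```text
(no output)
```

View pics/m11.png

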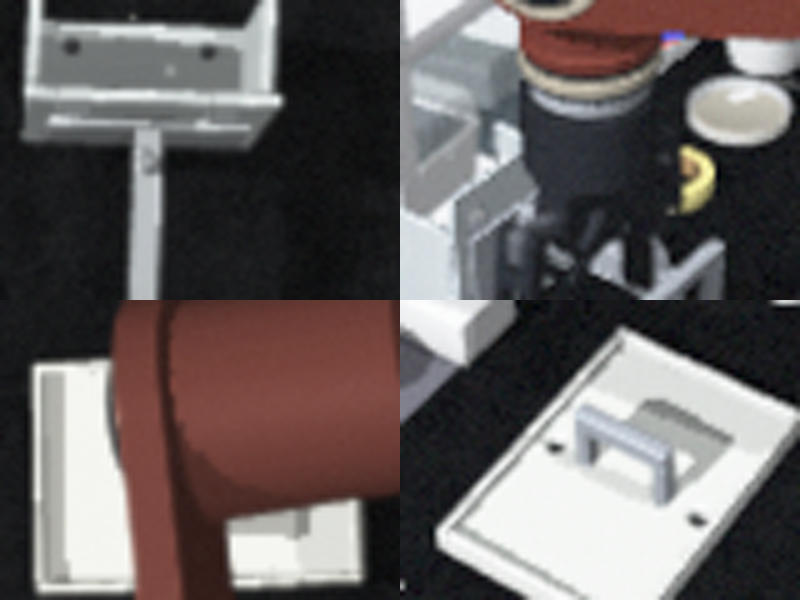

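The bracket hangs on the upright (rear pin at top (312.6,176.6)) and the tray is where it was. Next I'll compute the tray grasp and the seat in the top camera's terms.

Run:
```python
from h import *
print("front edge top",atz("top",313,164.8,.135),"bottom",atz("top",313,173.6,0))
for z in(.098,.116): print("rear pin",atz("top",312.6,176.6,z))
g=cv2.cvtColor(cv2.imread("pics/t11.png"),cv2.COLOR_BGR2GRAY).astype(int)
# bracket bar edges in t11, crossbar
for r in(185,195,205,215): 
    d=np.diff(g[r,300:330].astype(float)); print(r,300.5+d.argmax(),300.5+d.argmin())
print(g[205:235,290:332:6].T.tolist())
# tray edges from t5 (unoccluded?) mask
a=cv2.imread("pics/t0.png") if 0 else cv2.imread("pics/top0.png"); g=cv2.cvtColor(a,cv2.COLOR_BGR2GRAY)
m=(cv2.inRange(g,150,255)); m[:, :150]=0; m[:232]=0; m[290:]=0; m[:,245:]=0
k=max(cv2.findContours(m,0,1)[0],key=cv2.contourArea); b=cv2.boxPoints(cv2.minAreaRect(k)); print(b.round(1),b.mean(0))
w=np.array([atz("top",*p,.017)[:2] for p in b]);print(w.round(4),w.mean(0))
# holes: dark centroids
for y0,y1 in((238,246),(273,281)):
    p=255-g[y0:y1,195:205].astype(float); p=np.clip(p-80,0,None); yy,xx=np.mgrid[y0:y1,195:205]; print((p*xx).sum()/p.sum(),(p*yy).sum()/p.sum())
```

```text
front edge top [ 0.67829076 -0.04115449  0.135     ] bottom [ 0.67768382 -0.0513384   0.        ]
rear pin [ 0.65322411 -0.04253723  0.098     ]
rear pin [ 0.65036314 -0.04115827  0.116     ]
185 309.5 314.5
195 308.5 314.5
205 308.5 313.5
215 308.5 313.5
[[25, 22, 18, 22, 19, 23, 19, 19, 21, 21, 21, 21, 24, 24, 23, 21, 22, 23, 24, 28, 29, 27, 25, 26, 25, 23, 27, 26, 23, 25], [19, 22, 20, 20, 22, 22, 25, 24, 24, 21, 21, 31, 83, 176, 191, 196, 185, 96, 34, 27, 26, 25, 27, 28, 26, 22, 26, 27, 26, 24], [23, 22, 20, 24, 20, 20, 26, 23, 23, 19, 24, 25, 70, 171, 188, 193, 187, 100, 33, 25, 23, 23, 23, 18, 20, 21, 20, 22, 18, 21], [73, 77, 95, 100, 100, 100, 97, 94, 89, 92, 93, 100, 114, 176, 188, 192, 190, 109, 41, 16, 20, 21, 21, 24, 22, 22, 23, 20, 24, 25], [94, 94, 93, 93, 93, 101, 102, 101, 94, 68, 60, 67, 95, 137, 176, 190, 192, 123, 53, 18, 13, 18, 16, 15, 22, 21, 25, 24, 24, 26], [24, 22, 20, 20, 23, 18, 20, 16, 20, 18, 20, 20, 40, 109, 174, 189, 186, 140, 65, 22, 15, 20, 22, 27, 25, 24, 23, 22, 23, 23], [28, 27, 24, 21, 23, 25, 27, 23, 21, 23, 21, 21, 27, 83, 174, 190, 192, 182, 99, 35, 16, 17, 20, 20, 17, 20, 23, 24, 25, 27]]
[[165.4 237.4]
 [230.6 235.1]
 [232.3 280.7]
 [167.  283.1]] [198.8389  259.06952]
[[0.4937 0.3755]
 [0.499  0.1884]
 [0.3695 0.1835]
 [0.3642 0.3691]] [0.43158159 0.27910964]
199.08736349453977 241.49297971918878
199.77353896103895 276.44237012987014
```

>>> {"api": "apply_moves", "payload": {"targets": [{"translation": [0, 0, 0], "twist": -0.57, "hand": 1}, {"translation": [-0.15, -0.44, 0], "twist": 0, "hand": 1}, {"translation": [-0.15, -0.45, 0], "twist": 0, "hand": 1}, {"translation": [-0.15, -0.45, 0], "twist": 0, "hand": 1}, {"translation": [0, 0, 0.4], "twist": 0, "hand": 1}, {"translation": [0, 0, 0.4], "twist": 0, "hand": 1}, {"translation": [0, 0, 0], "twist": 0, "hand": 1}]}}

```text
time: 27.7
tool_pos: [0.4293, 0.2741, 0.1201]
tool_rot: [0.003, 1.0, 0.012, -0.006]
contact_force: [-0.4, -0.3, -0.5]
gripper_width: 1.003
grasp_force: 0.0
```

Run:
```python
from h import *
h=[atz("top",199.09,241.49,.008),atz("top",199.77,276.44,.008)]; print("hole mid",(h[0]+h[1])/2,h[0]-h[1])
print("crossbar",atz("top",311,219.8,.095)); 
a,b=atz("top",312,185,.097),atz("top",311,215,.096); print("bar",a,b)
togo((.4316,.279,.048),-1.571+.03)
f=grab_frame("side");grab_frame("top")
print([(np.round(d["point"],3),round(d["score"],2)) for c in("side","top") for d in recognise(c,"tray_handle")])
```

```text
hole mid [0.43134249 0.27929085 0.008     ] [0.09999862 0.00262968 0.        ]
crossbar [ 0.53712589 -0.03693548  0.095     ]
bar [ 0.63062469 -0.04069884  0.097     ] [ 0.54993299 -0.03703172  0.096     ]
t 27.7 pos [0.4293 0.2741 0.1201] shift [ 0.033 -0.052  0.72 ] twist -0.058874536550534984 yyaw -1.547 tilt [-0.0113 -0.0055 -0.9999] q6 1.97
[(array([0.425, 0.289, 0.007]), 0.68), (array([0.454, 0.235, 0.006]), 0.93)]
```

>>> {"api": "apply_moves", "payload": {"targets": [{"translation": [0.03, -0.05, 0], "twist": -0.06, "hand": 1}, {"translation": [0, 0, 0.4], "twist": 0, "hand": 1}, {"translation": [0, 0, 0.32], "twist": 0, "hand": 1}, {"translation": [0, 0, 0], "twist": 0, "hand": 1}, {"translation": [0, 0, 0], "twist": 0, "hand": 1}]}}

```text
time: 28.4
tool_pos: [0.4364, 0.2821, 0.0555]
tool_rot: [-0.0, 1.0, 0.015, 0.0]
contact_force: [0.0, 0.3, 0.6]
gripper_width: 0.999
grasp_force: 0.0
```

Run:
```python
from h import *
togo((.4313,.279,.048),-1.571+.03)
```

```text
t 28.4 pos [0.4364 0.2821 0.0555] shift [-0.052  0.029  0.075] twist 0.008316528225171815 yyaw -1.54 tilt [ 9.e-04  5.e-04 -1.e+00] q6 1.97
```

>>> {"api": "apply_moves", "payload": {"targets": [{"translation": [-0.05, 0.03, 0.07], "twist": 0, "hand": 1}, {"translation": [0, 0, 0], "twist": 0, "hand": 1}, {"translation": [0, 0, 0], "twist": 0, "hand": 0}, {"translation": [0, 0, 0], "twist": 0, "hand": 0}, {"translation": [0, 0, 0], "twist": 0, "hand": 0}, {"translation": [0, 0, 0], "twist": 0, "hand": 0}, {"translation": [0, 0, 0], "twist": 0, "hand": 0}, {"translation": [0, 0, 0], "twist": 0, "hand": 0}]}}

```text
time: 29.2
tool_pos: [0.4309, 0.2788, 0.0476]
tool_rot: [-0.0, 1.0, 0.015, 0.0]
contact_force: [-0.0, -0.0, 1.2]
gripper_width: 0.128
grasp_force: 59.6
```

>>> {"api": "apply_moves", "payload": {"targets": [{"translation": [0, 0, 0], "twist": 0, "hand": 0}, {"translation": [0, 0, 0], "twist": 0, "hand": 0}, {"translation": [0, 0, 0], "twist": 0, "hand": 0}, {"translation": [0, 0, 0], "twist": 0, "hand": 0}, {"translation": [0, 0, 0], "twist": 0, "hand": 0}]}}

```text
time: 29.7
tool_pos: [0.4309, 0.2788, 0.0476]
tool_rot: [-0.0, 1.0, 0.015, 0.0]
contact_force: [-0.1, 0.5, 3.2]
gripper_width: 0.131
grasp_force: 59.8
```

Run:
```python
from h import *
togo((.4313,.279,.048),-1.571+.03); print(tool()[2]["gripper_width"])
```

```text
t 29.7 pos [0.4309 0.2788 0.0476] shift [ 0.004 -0.002 -0.004] twist 0.009906159730743713 yyaw -1.54 tilt [ 5.e-04  3.e-04 -1.e+00] q6 1.97
0.13145879185197828
```

>>> {"api": "apply_moves", "payload": {"targets": [{"translation": [0, 0, -0.2], "twist": 0, "hand": 0}, {"translation": [0, 0, -0.3], "twist": 0, "hand": 0}, {"translation": [0, 0, -0.4], "twist": 0, "hand": 0}, {"translation": [0, 0, -0.4], "twist": 0, "hand": 0}, {"translation": [0, 0, -0.3], "twist": 0.33, "hand": 0}, {"translation": [0, 0, -0.2], "twist": 0.33, "hand": 0}, {"translation": [0.07, 0.13, 0], "twist": 0, "hand": 0}, {"translation": [0.15, 0.26, 0], "twist": 0, "hand": 0}]}}

```text
time: 30.5
tool_pos: [0.4505, 0.2387, 0.2258]
tool_rot: [0.0, 1.0, -0.016, -0.001]
contact_force: [0.7, 0.1, -4.2]
gripper_width: 0.129
grasp_force: 58.9
```

>>> {"api": "apply_moves", "payload": {"targets": [{"translation": [0.15, 0.27, 0], "twist": 0, "hand": 0}, {"translation": [0.15, 0.27, 0], "twist": 0, "hand": 0}, {"translation": [0.15, 0.27, 0], "twist": 0, "hand": 0}, {"translation": [0.15, 0.27, 0], "twist": 0, "hand": 0}, {"translation": [0.15, 0.27, 0], "twist": 0, "hand": 0}, {"translation": [0.15, 0.27, 0], "twist": 0, "hand": 0}, {"translation": [0.15, 0.27, 0], "twist": 0, "hand": 0}, {"translation": [0.15, 0.27, 0], "twist": 0, "hand": 0}]}}

```text
time: 31.3
tool_pos: [0.5625, 0.0167, 0.2238]
tool_rot: [0.0, 1.0, -0.018, -0.003]
contact_force: [0.5, 0.9, -3.4]
gripper_width: 0.127
grasp_force: 58.9
```

>>> {"api": "apply_moves", "payload": {"targets": [{"translation": [0.15, 0.26, 0], "twist": 0, "hand": 0}, {"translation": [0.13, 0.2, 0], "twist": 0, "hand": 0}, {"translation": [0.05, 0.1, 0], "twist": 0, "hand": 0}, {"translation": [0, 0, 0], "twist": 0, "hand": 0}, {"translation": [0, 0, 0], "twist": 0, "hand": 0}]}}

```text
time: 31.8
tool_pos: [0.5937, -0.0379, 0.2258]
tool_rot: [-0.001, 1.0, -0.018, -0.001]
contact_force: [0.9, 0.6, -4.0]
gripper_width: 0.133
grasp_force: 59.0
```

Run:
```python
from h import *
togo((.601,-.0402,.18),-1.571-.035); print(tool()[2]["gripper_width"])
f=grab_frame("top"); s=grab_frame("side"); cv2.imwrite("pics/t12.png",f[:,:,::-1]);cv2.imwrite("pics/s12.png",s[:,:,::-1])
for c in("side","top"):
  for d in regions_of(c,"tray_handle")[:2]:
    m=d["pixels"].astype(np.uint8); k=max(cv2.findContours(m,0,1)[0],key=cv2.contourArea); q=cv2.approxPolyDP(k,4,True)[:,0]; print(c,round(d["score"],2),q.tolist())
t,r,_=tool(); m=r.as_matrix();X=m[:,0]*[1,1,0];Y=np.cross([0,0,1],X);B=np.c_[X,Y,[0,0,1]]
for n,p in dict(a=(65,92,-28),b=(65,-92,-28),c=(-65,-92,-28),d=(-65,92,-28)).items():
    w=t-[0,0,.0026]+B@(np.array(p)/1000); print(n,w.round(3),proj("top",w).round(1),proj("side",w).round(1))
```

```text
t 31.8 pos [ 0.5937 -0.0379  0.2258] shift [0.075 0.02  0.458] twist 0.0006694907791193749 yyaw -1.606 tilt [-0.0027  0.0011 -1.    ] q6 1.42
0.13280112948764186
side 0.68 [[312, 160], [288, 150], [283, 164], [272, 155], [248, 174], [281, 188]]
top 0.65 [[300, 197], [297, 221], [340, 221], [342, 201], [316, 205]]
a [0.662 0.052 0.197] [276.7 166.8] [248.  169.6]
b [ 0.656 -0.132  0.197] [352.  168.7] [281.5 145.8]
c [ 0.526 -0.127  0.197] [351.3 221.9] [312.8 157.2]
d [0.532 0.057 0.197] [275.3 220. ] [280.7 183.3]
```

>>> {"api": "apply_moves", "payload": {"targets": [{"translation": [0.04, 0.01, 0], "twist": 0, "hand": 0}, {"translation": [0.035, 0.01, 0.1], "twist": 0, "hand": 0}, {"translation": [0, 0, 0.2], "twist": 0, "hand": 0}, {"translation": [0, 0, 0.2], "twist": 0, "hand": 0}, {"translation": [0, 0, 0.05], "twist": 0, "hand": 0}, {"translation": [0, 0, 0], "twist": 0, "hand": 0}, {"translation": [0, 0, 0], "twist": 0, "hand": 0}]}}

```text
time: 32.7
tool_pos: [0.6027, -0.0407, 0.1731]
tool_rot: [0.0, 1.0, -0.018, 0.001]
contact_force: [0.7, -0.3, -4.0]
gripper_width: 0.127
grasp_force: 58.9
```

Run:
```python
from h import *
togo((.601,-.0402,.16),-1.571-.035); print(tool()[2]["contact_force"])
```

```text
t 32.7 pos [ 0.6027 -0.0407  0.1731] shift [-0.017 -0.004  0.131] twist 0.001051780230374444 yyaw -1.606 tilt [ 1.3e-03 -2.0e-04 -1.0e+00] q6 1.42
[ 0.73611755 -0.33922082 -3.98531031]
```

>>> {"api": "apply_moves", "payload": {"targets": [{"translation": [-0.015, 0, 0.05], "twist": 0, "hand": 0}, {"translation": [0, 0, 0.05], "twist": 0, "hand": 0}, {"translation": [0, 0, 0.03], "twist": 0, "hand": 0}, {"translation": [0, 0, 0], "twist": 0, "hand": 0}, {"translation": [0, 0, 0], "twist": 0, "hand": 0}]}}

```text
time: 33.2
tool_pos: [0.6005, -0.0406, 0.1592]
tool_rot: [-0.0, 1.0, -0.018, -0.0]
contact_force: [-0.5, -0.0, -3.0]
gripper_width: 0.128
grasp_force: 59.0
```

>>> {"api": "apply_moves", "payload": {"targets": [{"translation": [0, 0, 0.03], "twist": 0, "hand": 0}, {"translation": [0, 0, 0], "twist": 0, "hand": 0}]}}

```text
time: 33.4
tool_pos: [0.6004, -0.0405, 0.1559]
tool_rot: [-0.0, 1.0, -0.018, -0.0]
contact_force: [-0.3, 0.8, -2.9]
gripper_width: 0.129
grasp_force: 59.0
```

>>> {"api": "apply_moves", "payload": {"targets": [{"translation": [0, 0, 0.03], "twist": 0, "hand": 0}, {"translation": [0, 0, 0], "twist": 0, "hand": 0}]}}

```text
time: 33.6
tool_pos: [0.6003, -0.0405, 0.1528]
tool_rot: [-0.0, 1.0, -0.018, -0.0]
contact_force: [-0.4, -0.9, -3.9]
gripper_width: 0.126
grasp_force: 59.0
```

>>> {"api": "apply_moves", "payload": {"targets": [{"translation": [0, 0, 0.03], "twist": 0, "hand": 0}, {"translation": [0, 0, 0], "twist": 0, "hand": 0}]}}

```text
time: 33.8
tool_pos: [0.6003, -0.0405, 0.1497]
tool_rot: [-0.0, 1.0, -0.018, -0.0]
contact_force: [0.6, 0.7, -4.3]
gripper_width: 0.127
grasp_force: 59.0
```

>>> {"api": "apply_moves", "payload": {"targets": [{"translation": [0, 0, 0.03], "twist": 0, "hand": 0}, {"translation": [0, 0, 0], "twist": 0, "hand": 0}]}}

```text
time: 34.0
tool_pos: [0.6004, -0.0405, 0.1468]
tool_rot: [-0.0, 1.0, -0.018, -0.0]
contact_force: [0.1, -0.8, -4.6]
gripper_width: 0.128
grasp_force: 59.0
```

>>> {"api": "apply_moves", "payload": {"targets": [{"translation": [0, 0, 0.02], "twist": 0, "hand": 0}, {"translation": [0, 0, 0], "twist": 0, "hand": 0}]}}

```text
time: 34.2
tool_pos: [0.6006, -0.0405, 0.1452]
tool_rot: [-0.0, 1.0, -0.018, -0.0]
contact_force: [-0.4, 1.5, -4.3]
gripper_width: 0.126
grasp_force: 59.1
```

>>> {"api": "apply_moves", "payload": {"targets": [{"translation": [0, 0, 0.02], "twist": 0, "hand": 0}, {"translation": [0, 0, 0], "twist": 0, "hand": 0}]}}

```text
time: 34.4
tool_pos: [0.6004, -0.0405, 0.1446]
tool_rot: [-0.0, 1.0, -0.018, -0.0]
contact_force: [-5.4, 1.1, 3.8]
gripper_width: 0.128
grasp_force: 60.1
```

>>> {"api": "apply_moves", "payload": {"targets": [{"translation": [0, 0, 0.02], "twist": 0, "hand": 0}, {"translation": [0, 0, 0], "twist": 0, "hand": 0}, {"translation": [0, 0, 0], "twist": 0, "hand": 1}, {"translation": [0, 0, 0], "twist": 0, "hand": 1}, {"translation": [0, 0, 0], "twist": 0, "hand": 1}, {"translation": [0, 0, 0], "twist": 0, "hand": 1}, {"translation": [0, 0, 0], "twist": 0, "hand": 1}]}}

```text
time: 35.1
tool_pos: [0.6006, -0.0406, 0.1411]
tool_rot: [0.0, 1.0, -0.018, -0.0]
contact_force: [0.1, 0.4, 0.3]
gripper_width: 0.962
grasp_force: 0.0
```

>>> {"api": "apply_moves", "payload": {"targets": [{"translation": [0, 0, -0.3], "twist": 0, "hand": 1}, {"translation": [0, 0, -0.4], "twist": 0, "hand": 1}, {"translation": [0, 0, -0.4], "twist": 0, "hand": 1}, {"translation": [-0.4, 0, 0], "twist": 0, "hand": 1}, {"translation": [-0.4, 0, 0], "twist": 0, "hand": 1}, {"translation": [-0.3, -0.45, 0], "twist": 0, "hand": 1}, {"translation": [0, -0.45, 0], "twist": 0, "hand": 1}, {"translation": [0, -0.45, 0], "twist": 0, "hand": 1}]}}

```text
time: 35.9
tool_pos: [0.4968, 0.0957, 0.2516]
tool_rot: [-0.0, 1.0, -0.018, 0.001]
contact_force: [1.4, 0.8, 0.6]
gripper_width: 1.001
grasp_force: 0.0
```

>>> {"api": "apply_moves", "payload": {"targets": [{"translation": [0, -0.45, 0], "twist": 0, "hand": 1}, {"translation": [0, -0.45, 0], "twist": 0, "hand": 1}, {"translation": [0, 0, 0], "twist": 0, "hand": 1}]}}

```text
time: 36.2
tool_pos: [0.5002, 0.189, 0.2513]
tool_rot: [-0.001, 1.0, -0.015, -0.0]
contact_force: [-0.1, -0.2, 0.0]
gripper_width: 0.999
grasp_force: 0.0
```

Run:
```python
from h import *
togo((.442,.08,.2))
f=grab_frame("top"); s=grab_frame("side"); cv2.imwrite("pics/t13.png",f[:,:,::-1]);cv2.imwrite("pics/s13.png",s[:,:,::-1])
for c in("side","top"):
  for d in regions_of(c,"tray_handle")[:2]:
    m=d["pixels"].astype(np.uint8); k=max(cv2.findContours(m,0,1)[0],key=cv2.contourArea); q=cv2.approxPolyDP(k,3,True)[:,0]; print(c,round(d["score"],2),q.tolist())
t=np.array([.6008,-.0405,.142-.0026]);B=R.from_euler("z",-.035).as_matrix()
for n,p in dict(a=(65,92,-28),b=(65,-92,-28),c=(-65,-92,-28),d=(-65,92,-28)).items():
    w=t+B@(np.array(p)/1000); print(n,proj("top",w).round(1),proj("side",w).round(1), "bottom",proj("side",w-[0,0,.017]).round(1))
# red caps
for c,z in(("top",.076),("side",.076)):
    im=f if c=="top" else s; h=cv2.cvtColor(im,cv2.COLOR_RGB2HSV); m=cv2.inRange(h,(0,150,90),(8,255,255))|cv2.inRange(h,(172,150,90),(180,255,255))
    n,l,st,ce=cv2.connectedComponentsWithStats(m)
    for i in range(1,n):
        if st[i,4]>40:
            w=atz(c,*ce[i],z)
            if .3<w[0]<.6 and abs(w[1])<.3: print(c,st[i].tolist(),ce[i].round(1),w.round(4))
```

```text
t 36.2 pos [0.5002 0.189  0.2513] shift [-0.55   1.107  0.511] twist None yyaw -1.6 tilt [ 0.      0.0016 -1.    ] q6 1.82
side 0.77 [[309, 178], [284, 168], [278, 188], [273, 190], [266, 181], [257, 196], [280, 207], [309, 183]]
top 0.97 [[279, 172], [277, 217], [346, 219], [346, 172]]
top 0.56 [[293, 168], [331, 171], [328, 167]]
a [278.4 170.2] [248.6 189.7] bottom [248.9 193.7]
b [347.6 172. ] [280.7 165.3] bottom [280.7 169.2]
c [346.9 220.9] [310.5 177.1] bottom [310.3 181.1]
d [277. 219.] [279.6 203.7] bottom [279.7 207.8]
top [259, 248, 16, 16, 182] [266.5 255.5] [0.4422 0.0833 0.076 ]
top [291, 249, 15, 15, 167] [297.7 255.9] [ 0.4405 -0.001   0.076 ]
side [307, 211, 14, 12, 125] [313.5 216.3] [0.4363 0.0105 0.076 ]
side [293, 224, 14, 13, 147] [299.6 229.8] [0.4395 0.0902 0.076 ]
```

The tray sits flush: its outline matches the predicted corners within 1–2 px. Only two bottles stand on the bench, with caps at top (266.5,255.5) and (297.7,255.9). I'll grip them closing along x, so I'm turning the tool by a quarter.

>>> {"api": "apply_moves", "payload": {"targets": [{"translation": [0, 0, 0], "twist": -1, "hand": 1}, {"translation": [0, 0, 0], "twist": -1, "hand": 1}, {"translation": [0, 0, 0], "twist": -1, "hand": 1}, {"translation": [0, 0, 0], "twist": -1, "hand": 1}, {"translation": [0, 0, 0], "twist": -1, "hand": 1}, {"translation": [0, 0, 0], "twist": -1, "hand": 1}, {"translation": [0, 0, 0], "twist": -1, "hand": 1}, {"translation": [0, 0, 0], "twist": -1, "hand": 1}]}}

```text
time: 37.2
tool_pos: [0.501, 0.183, 0.2513]
tool_rot: [0.0, 0.928, 0.374, 0.0]
contact_force: [-0.6, 0.2, 0.0]
gripper_width: 1.0
grasp_force: 0.0
```

>>> {"api": "apply_moves", "payload": {"targets": [{"translation": [0, 0, 0], "twist": -1, "hand": 1}, {"translation": [0, 0, 0], "twist": -1, "hand": 1}, {"translation": [0, 0, 0], "twist": -1, "hand": 1}, {"translation": [0, 0, 0], "twist": -1, "hand": 1}, {"translation": [0, 0, 0], "twist": -1, "hand": 1}, {"translation": [0, 0, 0], "twist": -1, "hand": 1}, {"translation": [0, 0, 0], "twist": -1, "hand": 1}, {"translation": [0, 0, 0], "twist": -0.65, "hand": 1}]}}

```text
time: 38.0
tool_pos: [0.501, 0.183, 0.2513]
tool_rot: [0.0, 0.721, 0.693, -0.0]
contact_force: [0.2, -0.2, 0.1]
gripper_width: 0.999
grasp_force: 0.0
```

>>> {"api": "apply_moves", "payload": {"targets": [{"translation": [-0.35, -0.2, 0], "twist": 0, "hand": 1}, {"translation": [-0.35, -0.2, 0], "twist": 0, "hand": 1}, {"translation": [-0.35, -0.2, 0], "twist": 0, "hand": 1}, {"translation": [0, 0, 0.4], "twist": 0, "hand": 1}, {"translation": [0, 0, 0.4], "twist": 0, "hand": 1}, {"translation": [0, 0, 0], "twist": 0, "hand": 1}, {"translation": [0, 0, 0], "twist": 0, "hand": 1}]}}

```text
time: 38.7
tool_pos: [0.4362, 0.0814, 0.1714]
tool_rot: [-0.0, 0.722, 0.692, -0.0]
contact_force: [-0.2, 0.8, 0.5]
gripper_width: 1.004
grasp_force: 0.0
```

Run:
```python
from h import *
togo((.4415,.082,.043),-.035)
```

```text
t 38.7 pos [0.4362 0.0814 0.1714] shift [0.009 0.054 1.284] twist -0.0773016254997172 yyaw -0.043 tilt [-1.2e-03 -1.0e-04 -1.0e+00] q6 0.06
```

>>> {"api": "apply_moves", "payload": {"targets": [{"translation": [0.01, 0.05, 0], "twist": -0.08, "hand": 1}, {"translation": [0, 0, 0.43], "twist": 0, "hand": 1}, {"translation": [0, 0, 0.43], "twist": 0, "hand": 1}, {"translation": [0, 0, 0.42], "twist": 0, "hand": 1}, {"translation": [0, 0, 0], "twist": 0, "hand": 1}, {"translation": [0, 0, 0], "twist": 0, "hand": 0}, {"translation": [0, 0, 0], "twist": 0, "hand": 0}, {"translation": [0, 0, 0], "twist": 0, "hand": 0}]}}

```text
time: 39.5
tool_pos: [0.4441, 0.0832, 0.0467]
tool_rot: [0.002, 0.719, 0.695, 0.002]
contact_force: [-3.4, 0.6, 43.8]
gripper_width: 0.517
grasp_force: 48.9
```

>>> {"api": "apply_moves", "payload": {"targets": [{"translation": [0, 0, 0], "twist": 0, "hand": 0}, {"translation": [0, 0, 0], "twist": 0, "hand": 0}, {"translation": [0, 0, 0], "twist": 0, "hand": 0}, {"translation": [0, 0, 0], "twist": 0, "hand": 0}]}}

```text
time: 39.9
tool_pos: [0.4443, 0.0832, 0.047]
tool_rot: [0.002, 0.719, 0.695, 0.002]
contact_force: [0.2, 0.1, 5.6]
gripper_width: 0.514
grasp_force: 60.6
```

>>> {"api": "apply_moves", "payload": {"targets": [{"translation": [0, 0, -0.3], "twist": 0, "hand": 0}, {"translation": [0, 0, -0.4], "twist": 0, "hand": 0}, {"translation": [0, 0, -0.45], "twist": 0, "hand": 0}, {"translation": [0, 0, -0.45], "twist": 0, "hand": 0}, {"translation": [0, 0, -0.4], "twist": 0, "hand": 0}, {"translation": [-0.12, 0.26, 0], "twist": 0, "hand": 0}, {"translation": [-0.12, 0.26, 0], "twist": 0, "hand": 0}, {"translation": [-0.12, 0.26, 0], "twist": 0, "hand": 0}]}}

```text
time: 40.7
tool_pos: [0.5197, 0.0441, 0.2463]
tool_rot: [0.002, 0.719, 0.696, 0.002]
contact_force: [0.3, 0.7, -1.2]
gripper_width: 0.515
grasp_force: 61.3
```

>>> {"api": "apply_moves", "payload": {"targets": [{"translation": [-0.12, 0.26, 0], "twist": 0, "hand": 0}, {"translation": [-0.12, 0.26, 0], "twist": 0, "hand": 0}, {"translation": [-0.13, 0.26, 0], "twist": 0, "hand": 0}, {"translation": [0, 0, 0.2], "twist": 0, "hand": 0}, {"translation": [0, 0, 0.2], "twist": 0, "hand": 0}, {"translation": [0, 0, 0.2], "twist": 0, "hand": 0}, {"translation": [0, 0, 0], "twist": 0, "hand": 0}, {"translation": [0, 0, 0], "twist": 0, "hand": 0}]}}

```text
time: 41.5
tool_pos: [0.5953, 0.0049, 0.1847]
tool_rot: [0.001, 0.719, 0.695, 0.0]
contact_force: [0.1, 0.8, 0.1]
gripper_width: 0.511
grasp_force: 61.4
```

Run:
```python
from h import *
togo((.5976,.0047,.153),-.035)
```

```text
t 41.5 pos [0.5953 0.0049 0.1847] shift [-0.001  0.022  0.317] twist 0.02039537806487024 yyaw -0.033 tilt [ 1.4e-03 -2.0e-04 -1.0e+00] q6 -0.08
```

>>> {"api": "apply_moves", "payload": {"targets": [{"translation": [0, 0.02, 0.15], "twist": 0, "hand": 0}, {"translation": [0, 0, 0.1], "twist": 0, "hand": 0}, {"translation": [0, 0, 0.04], "twist": 0, "hand": 0}, {"translation": [0, 0, 0], "twist": 0, "hand": 0}, {"translation": [0, 0, 0], "twist": 0, "hand": 0}]}}

```text
time: 42.0
tool_pos: [0.597, 0.0049, 0.1543]
tool_rot: [-0.0, 0.719, 0.695, -0.0]
contact_force: [0.1, -0.3, -1.3]
gripper_width: 0.513
grasp_force: 61.4
```

>>> {"api": "apply_moves", "payload": {"targets": [{"translation": [0, 0, 0.02], "twist": 0, "hand": 0}, {"translation": [0, 0, 0], "twist": 0, "hand": 0}]}}

```text
time: 42.2
tool_pos: [0.5971, 0.0048, 0.1525]
tool_rot: [0.0, 0.719, 0.695, 0.0]
contact_force: [-0.1, 0.4, -0.9]
gripper_width: 0.513
grasp_force: 61.4
```

>>> {"api": "apply_moves", "payload": {"targets": [{"translation": [0, 0, 0.02], "twist": 0, "hand": 0}, {"translation": [0, 0, 0], "twist": 0, "hand": 0}]}}

```text
time: 42.4
tool_pos: [0.5974, 0.0048, 0.1509]
tool_rot: [0.0, 0.719, 0.695, 0.0]
contact_force: [-0.5, -0.2, 0.2]
gripper_width: 0.514
grasp_force: 61.7
```

>>> {"api": "apply_moves", "payload": {"targets": [{"translation": [0, 0, 0.01], "twist": 0, "hand": 0}, {"translation": [0, 0, 0], "twist": 0, "hand": 0.8}, {"translation": [0, 0, 0], "twist": 0, "hand": 0.8}, {"translation": [0, 0, 0], "twist": 0, "hand": 0.8}, {"translation": [0, 0, -0.2], "twist": 0, "hand": 0.8}, {"translation": [0, 0, -0.4], "twist": 0, "hand": 0.8}, {"translation": [0, 0, -0.4], "twist": 0, "hand": 0.8}, {"translation": [-0.05, -0.3, 0], "twist": 0, "hand": 0.8}]}}

```text
time: 43.2
tool_pos: [0.5713, 0.0004, 0.2571]
tool_rot: [0.005, 0.718, 0.696, 0.004]
contact_force: [0.0, -0.7, 1.7]
gripper_width: 0.801
grasp_force: 0.0
```

>>> {"api": "apply_moves", "payload": {"targets": [{"translation": [0.01, -0.4, 0], "twist": 0, "hand": 0.75}, {"translation": [0, -0.4, 0], "twist": 0, "hand": 0.75}, {"translation": [0, -0.4, 0], "twist": 0, "hand": 0.75}, {"translation": [0, 0, 0.4], "twist": 0, "hand": 0.75}, {"translation": [0, 0, 0.4], "twist": 0, "hand": 0.75}, {"translation": [0, 0, 0], "twist": 0, "hand": 0.75}, {"translation": [0, 0, 0], "twist": 0, "hand": 0.75}]}}

```text
time: 43.9
tool_pos: [0.4466, 0.0058, 0.1692]
tool_rot: [-0.001, 0.719, 0.695, -0.001]
contact_force: [0.2, -0.0, -0.3]
gripper_width: 0.75
grasp_force: 0.0
```

Run:
```python
from h import *
togo((.440,-.001,.043),-.035)
f=grab_frame("top"); s=grab_frame("side"); cv2.imwrite("pics/t14.png",f[:,:,::-1]);cv2.imwrite("pics/s14.png",s[:,:,::-1])
for c,z in(("top",.18),("side",.18)):
    im=f if c=="top" else s; h=cv2.cvtColor(im,cv2.COLOR_RGB2HSV); m=cv2.inRange(h,(0,150,90),(8,255,255))|cv2.inRange(h,(172,150,90),(180,255,255))
    n,l,st,ce=cv2.connectedComponentsWithStats(m)
    for i in range(1,n):
        if st[i,4]>30:
            w=atz(c,*ce[i],z); w2=atz(c,*ce[i],.076)
            if .3<w[0]<.7 and abs(w[1])<.3: print(c,st[i].tolist(),ce[i].round(1),"if on tray",w.round(4),"if bench",w2.round(4))
```

```text
t 43.9 pos [0.4466 0.0058 0.1692] shift [-0.071 -0.062  1.262] twist 0.020214274531509258 yyaw -0.033 tilt [-1.6e-03  2.0e-04 -1.0e+00] q6 -0.12
top [289, 188, 15, 16, 189] [296.2 195.4] if on tray [0.5937 0.0049 0.18  ] if bench [0.6053 0.0013 0.076 ]
side [268, 171, 12, 11, 110] [273.5 176. ] if on tray [0.5873 0.0168 0.18  ] if bench [ 0.675  -0.1057  0.076 ]
side [307, 211, 14, 12, 126] [313.5 216.3] if on tray [0.379  0.1181 0.18  ] if bench [0.4361 0.0105 0.076 ]
```

>>> {"api": "apply_moves", "payload": {"targets": [{"translation": [-0.07, -0.06, 0], "twist": 0, "hand": 0.75}, {"translation": [0, 0, 0.43], "twist": 0, "hand": 0.75}, {"translation": [0, 0, 0.43], "twist": 0, "hand": 0.75}, {"translation": [0, 0, 0.38], "twist": 0, "hand": 0.75}, {"translation": [0, 0, 0], "twist": 0, "hand": 0.6}, {"translation": [0, 0, 0], "twist": 0, "hand": 0.55}, {"translation": [0, 0, 0], "twist": 0, "hand": 0.55}, {"translation": [0, 0, 0], "twist": 0, "hand": 0.48}]}}

```text
time: 44.8
tool_pos: [0.4432, -0.0015, 0.0487]
tool_rot: [0.002, 0.719, 0.695, 0.002]
contact_force: [-1.9, -0.5, 5.9]
gripper_width: 0.493
grasp_force: 51.2
```

>>> {"api": "apply_moves", "payload": {"targets": [{"translation": [0, 0, 0], "twist": 0, "hand": 0.4}, {"translation": [0, 0, 0], "twist": 0, "hand": 0}, {"translation": [0, 0, 0], "twist": 0, "hand": 0}, {"translation": [0, 0, 0], "twist": 0, "hand": 0}, {"translation": [0, 0, 0], "twist": 0, "hand": 0}]}}

```text
time: 45.3
tool_pos: [0.4432, -0.0015, 0.0488]
tool_rot: [0.002, 0.719, 0.695, 0.001]
contact_force: [-1.5, -0.0, 7.5]
gripper_width: 0.493
grasp_force: 59.6
```

Run:
```python
from h import *
togo((.5945,-.0855,.25),-.035)
```

```text
t 45.3 pos [ 0.4432 -0.0015  0.0488] shift [-0.792  1.55  -2.003] twist 0.02231296707400965 yyaw -0.033 tilt [ 0.0054 -0.0013 -1.    ] q6 -0.14
```

>>> {"api": "apply_moves", "payload": {"targets": [{"translation": [0, 0, -0.3], "twist": 0, "hand": 0}, {"translation": [0, 0, -0.4], "twist": 0, "hand": 0}, {"translation": [0, 0, -0.45], "twist": 0, "hand": 0}, {"translation": [0, 0, -0.45], "twist": 0, "hand": 0}, {"translation": [0, 0, -0.4], "twist": 0, "hand": 0}, {"translation": [-0.13, 0.26, 0], "twist": 0, "hand": 0}, {"translation": [-0.13, 0.26, 0], "twist": 0, "hand": 0}, {"translation": [-0.13, 0.26, 0], "twist": 0, "hand": 0}]}}

```text
time: 46.1
tool_pos: [0.5188, -0.0431, 0.2479]
tool_rot: [0.002, 0.719, 0.695, 0.001]
contact_force: [0.4, 0.2, -0.9]
gripper_width: 0.486
grasp_force: 61.0
```

>>> {"api": "apply_moves", "payload": {"targets": [{"translation": [-0.13, 0.26, 0], "twist": 0, "hand": 0}, {"translation": [-0.13, 0.26, 0], "twist": 0, "hand": 0}, {"translation": [-0.14, 0.25, 0], "twist": 0, "hand": 0}, {"translation": [0, 0, 0.2], "twist": 0, "hand": 0}, {"translation": [0, 0, 0.25], "twist": 0, "hand": 0}, {"translation": [0, 0, 0.25], "twist": 0, "hand": 0}, {"translation": [0, 0, 0], "twist": 0, "hand": 0}, {"translation": [0, 0, 0], "twist": 0, "hand": 0}]}}

```text
time: 46.9
tool_pos: [0.5933, -0.0851, 0.1764]
tool_rot: [0.0, 0.719, 0.695, 0.0]
contact_force: [0.2, 1.0, 0.4]
gripper_width: 0.492
grasp_force: 61.1
```

Run:
```python
from h import *
togo((.5945,-.0855,.152),-.035)
```

```text
t 46.9 pos [ 0.5933 -0.0851  0.1764] shift [-0.004  0.012  0.244] twist 0.021058218385929806 yyaw -0.033 tilt [ 9.e-04 -2.e-04 -1.e+00] q6 -0.23
```

>>> {"api": "apply_moves", "payload": {"targets": [{"translation": [0, 0, 0.12], "twist": 0, "hand": 0}, {"translation": [0, 0, 0.06], "twist": 0, "hand": 0}, {"translation": [0, 0, 0.03], "twist": 0, "hand": 0}, {"translation": [0, 0, 0], "twist": 0, "hand": 0}, {"translation": [0, 0, 0], "twist": 0, "hand": 0}]}}

```text
time: 47.4
tool_pos: [0.5932, -0.0851, 0.1545]
tool_rot: [0.0, 0.719, 0.695, 0.0]
contact_force: [0.7, 1.2, -0.7]
gripper_width: 0.488
grasp_force: 61.1
```

>>> {"api": "apply_moves", "payload": {"targets": [{"translation": [0, 0, 0.02], "twist": 0, "hand": 0}, {"translation": [0, 0, 0], "twist": 0, "hand": 0}]}}

```text
time: 47.6
tool_pos: [0.5934, -0.0851, 0.1527]
tool_rot: [0.0, 0.719, 0.695, 0.0]
contact_force: [0.5, -1.1, -0.9]
gripper_width: 0.491
grasp_force: 61.2
```

Base estimated at about 1 mm above the tray floor: one more millimetre, then release and retreat.

>>> {"api": "apply_moves", "payload": {"targets": [{"translation": [0, 0, 0.015], "twist": 0, "hand": 0}, {"translation": [0, 0, 0], "twist": 0, "hand": 0}, {"translation": [0, 0, 0], "twist": 0, "hand": 0.8}, {"translation": [0, 0, 0], "twist": 0, "hand": 0.8}, {"translation": [0, 0, 0], "twist": 0, "hand": 0.8}, {"translation": [0, 0, -0.2], "twist": 0, "hand": 0.8}, {"translation": [0, 0, -0.4], "twist": 0, "hand": 0.8}, {"translation": [0, 0, -0.4], "twist": 0, "hand": 0.8}]}}

```text
time: 48.4
tool_pos: [0.5922, -0.0848, 0.2504]
tool_rot: [-0.001, 0.719, 0.695, -0.001]
contact_force: [1.1, -0.4, -0.8]
gripper_width: 0.801
grasp_force: 0.0
```

>>> {"api": "apply_moves", "payload": {"targets": [{"translation": [0, -0.45, 0], "twist": 0, "hand": 0.8}, {"translation": [0, -0.45, 0], "twist": 0, "hand": 0.8}, {"translation": [0, -0.45, 0], "twist": 0, "hand": 0.8}, {"translation": [0, -0.1, 0], "twist": 0, "hand": 0.8}, {"translation": [0, 0, 0], "twist": 0, "hand": 0.8}, {"translation": [0, 0, 0], "twist": 0, "hand": 0.8}]}}

```text
time: 49.0
tool_pos: [0.4489, -0.0805, 0.2513]
tool_rot: [0.001, 0.719, 0.695, 0.0]
contact_force: [-0.3, -0.3, 0.6]
gripper_width: 0.794
grasp_force: 0.0
```

Run:
```python
from h import *
f=grab_frame("top"); s=grab_frame("side"); cv2.imwrite("pics/t15.png",f[:,:,::-1]);cv2.imwrite("pics/s15.png",s[:,:,::-1])
for c in("top","side"):
    im=f if c=="top" else s; h=cv2.cvtColor(im,cv2.COLOR_RGB2HSV); m=cv2.inRange(h,(0,150,90),(8,255,255))|cv2.inRange(h,(172,150,90),(180,255,255))
    n,l,st,ce=cv2.connectedComponentsWithStats(m)
    for i in range(1,n):
        if st[i,4]>30:
            w=atz(c,*ce[i],.18); w2=atz(c,*ce[i],.076)
            if .3<w[0]<.72 and abs(w[1])<.3: print(c,st[i].tolist(),ce[i].round(1),"if on tray",w.round(4),"if bench",w2.round(4))
for c in("side","top"):
  for d in regions_of(c,"tray_handle")[:1]:
    m=d["pixels"].astype(np.uint8); k=max(cv2.findContours(m,0,1)[0],key=cv2.contourArea); print(c,round(d["score"],2),cv2.approxPolyDP(k,3,True)[:,0].tolist())
for q in("carton_mid","roll_mid"): print(q,[(np.round(d["point"],3),round(d["score"],2)) for d in recognise("top",q)])
print("change t13->t15 around dish/tape/timer:",[int(np.abs(f[y-8:y+8,x-8:x+8].astype(int)-cv2.imread("pics/top0.png")[y-8:y+8,x-8:x+8,::-1].astype(int)).mean()) for x,y in((418,173),(377,176),(141,218))])
```

```text
top [289, 188, 16, 16, 191] [296.3 195.3] if on tray [0.5939 0.0046 0.18  ] if bench [0.6055 0.001  0.076 ]
top [325, 189, 15, 16, 173] [331.5 196.5] if on tray [ 0.5902 -0.0824  0.18  ] if bench [ 0.6015 -0.0953  0.076 ]
side [283, 160, 13, 10, 109] [289.3 164.4] if on tray [ 0.582  -0.0684  0.18  ] if bench [ 0.669  -0.2034  0.076 ]
side [268, 171, 12, 11, 109] [273.6 176. ] if on tray [0.587  0.0169 0.18  ] if bench [ 0.6747 -0.1055  0.076 ]
side 0.96 [[310, 180], [297, 174], [296, 181], [290, 184], [279, 167], [282, 193], [277, 198], [267, 194], [266, 178], [249, 193], [280, 208]]
top 0.82 [[279, 172], [277, 218], [346, 219], [345, 171]]
carton_mid [(array([0.621, 0.229, 0.04 ]), 0.66), (array([ 0.665, -0.037,  0.097]), 0.55)]
roll_mid [(array([0.617, 0.335, 0.056]), 0.69), (array([0.593, 0.118, 0.052]), 0.6)]
change t13->t15 around dish/tape/timer: [1, 6, 0]
```

Both bottles stand on the tray, its outline has not moved, and the roll, carton and bystanders are in place. Handing in.

```bash
python3 -c "
from plant import *
print(job_done())"
```

```text
the job is handed in; nothing more can be done
None
```

I handed the job in at about 49 s. The roll and carton stand on the mat, the bracket hangs in the upper slots, the tray lies flush on its pins, and both bottles stand on it. The last camera measurements agree, but the hand-in returned no verdict. While carrying the bracket I touched a bottle cap with about 11 N, so I set it down and gripped it again. Gripping the first bottle briefly read 44 N at the wrist, from the fingers rather than the gripper's body as far as I could tell.

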